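# Close the nut mill's grinding plates with the loose crank

### The arm

A 7-joint arm with a two-finger parallel gripper is mounted at the origin on the work surface. World frame = base frame: x ahead of the robot, y to its left, z up, the work surface at z = 0. Lengths are in m, angles in rad, forces in N, time in s.
With the tool pointing down it reaches from about 0.35 to 0.9 m from the base axis. Payload 8.1 kg.
Tool frame: the origin (TCP) lies where the fingers leave the gripper's body, on its centre line; the fingertips stand 73 mm ahead of it and the grasp point (between the pads) lies 54 mm ahead of it; x points along the fingers, z is the direction in which the jaws open and shut, and the axes are right-handed (so a half turn about x gives the same grasp; the last joint's range is limited). The gripper opens to 85 mm and grips with 20 to 120 N. Pads are 22 mm wide; open, the fingers measure 114 mm over their backs; the gripper's body (76 mm by 85 mm) begins 54 mm behind the grasp point. The pads swing forward as they close: fully open they stand 13 mm farther back than shut.
Start: joints at [-1.328, 0.434, 0.025, 1.573, -0.012, 1.134, -0.075], TCP at [0.212, 0.588, 0.304] pointing down, gripper open.
Joint ranges: [-2.62, 2.62], [-0.44, 2.09], [-1.27, 1.32], [0.08, 2.57], [-1.32, 4.46], [0.12, 2], [-2.74, 2.74]. Speed limits (rad/s): [2.22, 2.22, 3.01, 3.01, 3.14, 3.14, 3.14].

### API

Orientations are given as a rotation vector (axis times angle).
In Python, from rig import read_state, viewer, order gives the robot as it stands.
- The arm moves only by the shell command python3 -m inch 'ROWS' [FORCE]. ROWS is JSON, a list of rows, each a list of 5 numbers: the shift along the tool's x, y, z in m, then the turn about the tool's x in rad, then the opening, from 0 (shut) to 1 (fully open). In form: [[x, y, z, spin, claw], ...]. A call has exactly 8 rows; each row is the pose to reach, as a shift and turn from the pose commanded when the call began, along the tool's axes at that moment; what a row does not reach only later rows make up. A row lasts 1/12 s, in which the tool goes at most 41.7 mm and 7.16 degrees, less where a joint would pass 70% of its speed; a pose out of reach is approached as far as the arm can. A call with a gripper value outside its range is refused whole. The fingers move at their own pace and stop on an object; FORCE is the grip in N (left out, the last holds). Time passes only in rows, so rows that repeat a pose let the fingers close, or fill a call up. It gives the time, the measured TCP pose, the force and the opening at its end, in the units of the state.
- read_state(): the state, without advancing time (a new reading comes with each control period).
- viewer.get_image(name): name is "scene" or "top" or "wrist"; returns a dict with "frame" (420x560x3 uint8, red, green, blue), "mtx" (3x3 intrinsics, pixels), "D" ([k1, k2, p1, p2, k3] as OpenCV has them; the pictures are not rectified), "pose" (4x4, takes a point from camera to world coordinates). Camera axes: x right, y down, z forward; pixel columns grow to the right and rows downward; lengths in m; the calibration is good to about 2 mm. A picture is of the moment at which its call begins. There is no depth.
- order.finish_job(): hands the job in, once; it reports no verdict.
The state is a dict: "clock": time; "joints": joint angles; "joint_velocities": joint speeds; "effort": joint torques, N m; "tool_pos": TCP position; "orientation": TCP orientation; "force": force on the tool from outside, world axes, zero at the start; "ft_torque": the same for the moment, N m; "gripper_width": finger opening in m.
Only numpy, scipy, OpenCV 4.12 (cv2) and the standard library are available. Lean on these libraries where they do the work, as an engineer would, in place of code of your own. Each camera call takes 0.05 s, during which the arm holds its last target.

### The job

Fit the loose crank fully home on the mill's upright square shaft without jamming it down, and wind it clockwise (seen from above) by its knob until the two plates meet, stopping as soon as you feel them meet so that the drive is not overwound. Then lift the crank off and set it down upright on the black rubber mat, with its hub wholly on the mat; leave everything else on the counter alone.

Things in the scene. Friction and masses are not known exactly. Their poses are not given: they have to be found in the camera images.
- crank_hub (a point): Centre of the hub of the loose aluminium crank (0.3 kg), 25 mm above its underside; z up. Square hub 36 x 36 x 50 mm, in its underside a blind square socket 18 mm wide, 32 mm deep, sides parallel to the hub's. An arm 20 mm wide runs along +x, flush with the hub's top and 10 mm thick, to the knob 75 mm from the hub's axis; the +y and -y faces are free to grip. Stands on its hub on the counter.
- crank_knob (a point): Middle of the crank's knob: black, upright, round, 22 mm across and 45 mm high, spinning freely on the end of the crank's arm. Its underside is 1 mm above the top of arm and hub; this point is 73.5 mm above the hub's underside.
- mill: The nut mill, fixed, hopper off: dark base plate 320 x 130 mm, aluminium housing 130 x 130 mm, 88 mm high, with the square shaft standing up from its middle; beyond it, towards the mill's +x, two upright steel discs 110 mm across face each other, tops 125 mm above the counter. Origin: on the counter straight below the shaft; z up.
- shaft_tip (a point): Centre of the top of the mill's upright square shaft, 123 mm above the counter; this frame does not turn with the shaft. Dark steel, 16 mm square, last 5 mm tapering to 9 mm. How the square is turned is not measured and differs each time: look, or try gently by feel; any of four ways round fits, with about 0.1 rad of play.
- shoulder (a point): Foot of the square shaft, on its axis, on top of the round shoulder 52 mm across, 95 mm above the counter. Fully home, the hub's underside rests on it. Turning the shaft takes about 0.15 Nm (2 to 3 N at the knob); it stays where it is left. About 0.3 to 0.75 of a turn clockwise closes the plates, at a firm stop.
- gap (a joint): Gap between the mill's two plates, m: 0 when they meet; 10 mm less for each clockwise turn of the shaft. Starts at 3 to 7.5 mm.
- coupling (a joint): Twist of the spring coupling between the square shaft and the mill's screw, rad, 0 at rest, negative when driven clockwise. 2 Nm per rad: about -0.08 while winding. It grows quickly once the plates have met; beyond 0.45 rad (0.9 Nm, 12 N at the knob) the drive is overwound.
- mat: Black rubber mat 150 x 150 mm, 4 mm thick, fixed on the counter. Origin: centre of its underside; x and y along its sides.
- jar_a: Clear plastic jar without a lid, 90 mm across and 90 mm high; leave alone. Origin: centre of its underside.
- jar_b: Another such clear jar; leave alone. Origin: centre of its underside.
- jar_full: Closed brown jar with white lid, 84 mm across, 95 mm high; leave alone. Origin: centre of its underside.
- sauce: Brown sauce bottle with red cap, 66 mm across, 190 mm high; leave alone. Origin: centre of its underside.
- jar_lid: White jar lid lying on the counter, 92 mm across, 14 mm high; leave alone. Origin: centre of its underside.
- spoon: Spoon lying on the counter; leave alone. Origin: under its middle.
Things that resemble listed ones, but are neither listed nor needed, are in the scene too. Of the things that look like the part that bears crank_hub, the smaller one is meant. Of the things that look like the mat, the smaller one is meant.

How it is judged:
By the outcome, as a careful person would: the job done as asked, in the order asked, and still so for the second after the job is handed in, with the robot touching nothing.
It also fails if it takes over 72 s, if anything falls off the work surface, if the arm or the gripper's body presses on something with over 40 N, if the wrist force passes 120 N, or if a joint passes its speed limit or range.

## Working session

There is one attempt and no reset: what is moved stays moved. The work goes in short steps, Python scripts to look and compute and a shell command to move; the robot and the scene stay as the last step left them, time stands still between calls to the robot, and variables do not carry over. Pictures are saved under pics/ and viewed, and the job is handed in when it is done.

```bash
ls; mkdir -p pics; python3 - <<'E'
from rig import read_state, viewer
import cv2, numpy as np
s=read_state(); print({k:np.round(v,3) for k,v in s.items()})
for n in ("scene","top","wrist"):
    d=viewer.get_image(n); cv2.imwrite(f"pics/a_{n}.png",d["frame"][:,:,::-1]); print(n,np.round(d["mtx"],1).tolist(),np.round(d["D"],3),np.round(d["pose"],3).tolist())
E
```

```text
pics
{'clock': np.float64(0.0), 'joints': array([-1.328,  0.435,  0.025,  1.574, -0.012,  1.134, -0.075]), 'joint_velocities': array([ 0.001,  0.001,  0.001, -0.001, -0.001, -0.001, -0.001]), 'effort': array([-1.0000e-03, -6.7047e+01,  1.0250e+00, -3.1621e+01,  1.6000e-02,
        1.2000e-02,  0.0000e+00]), 'tool_pos': array([0.212, 0.588, 0.303]), 'orientation': array([-0.952,  1.354,  0.95 ]), 'force': array([ 0.97 , -0.293, -1.352]), 'ft_torque': array([0.016, 0.004, 0.011]), 'gripper_width': np.float64(0.085)}
scene [[445.7, 0.0, 283.6], [0.0, 445.7, 209.9], [0.0, 0.0, 1.0]] [-0.079  0.     0.     0.     0.   ] [[0.479, 0.713, -0.511, 1.257], [0.878, -0.382, 0.289, -0.433], [0.011, -0.587, -0.809, 1.351], [0.0, 0.0, 0.0, 1.0]]
top [[468.1, 0.0, 273.0], [0.0, 468.1, 212.2], [0.0, 0.0, 1.0]] [-0.099  0.     0.     0.     0.   ] [[0.014, -0.997, 0.08, 0.355], [-1.0, -0.014, 0.004, 0.013], [-0.003, -0.081, -0.997, 1.33], [0.0, 0.0, 0.0, 1.0]]
wrist [[305.8, 0.0, 279.5], [0.0, 305.8, 212.7], [0.0, 0.0, 1.0]] [-0.052  0.     0.     0.     0.   ] [[0.339, 0.904, 0.26, 0.145], [0.941, -0.325, -0.096, 0.611], [-0.002, 0.277, -0.961, 0.373], [0.0, 0.0, 0.0, 1.0]]
```

View pics/a_scene.png

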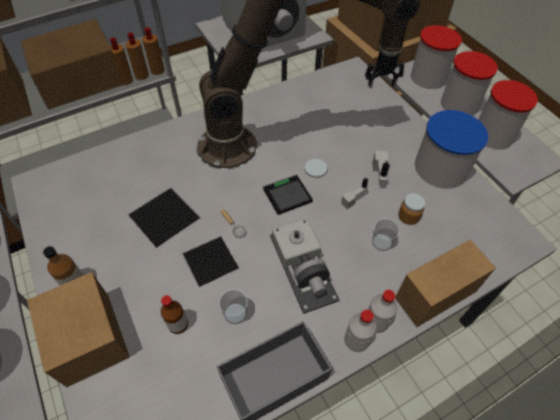

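View pics/a_top.png

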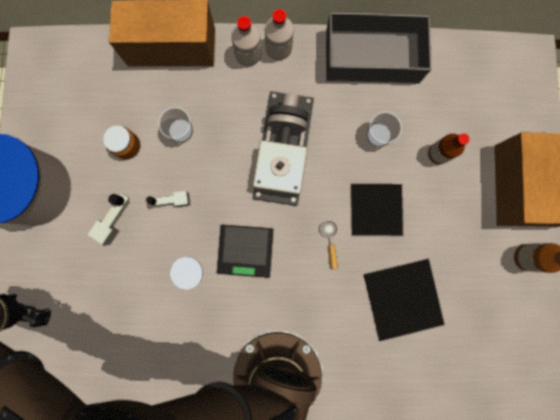

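View pics/a_wrist.png

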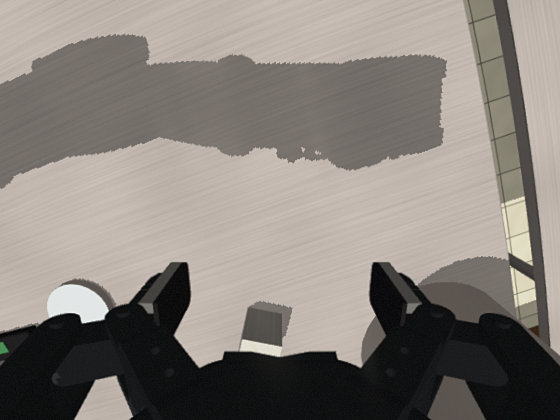

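The top picture shows the smaller crank with its hub at about (180,199) and knob at (151,201), and the larger crank at (100,233). The shaft is at (280,166), and the smaller mat at (377,210). Next I'll measure these more closely.

```bash
cat > h.py <<'E'
import cv2, numpy as np
from rig import read_state, viewer
from scipy.spatial.transform import Rotation as R
def grab(n,fn=None):
    d=viewer.get_image(n)
    if fn: cv2.imwrite("pics/"+fn,d["frame"][:,:,::-1])
    return d
def ray(d,uv):
    p=cv2.undistortPoints(np.array(uv,float).reshape(-1,1,2),d["mtx"],np.array(d["D"])).reshape(-1,2)
    v=np.c_[p,np.ones(len(p))]@d["pose"][:3,:3].T
    return d["pose"][:3,3],v
def plane(d,uv,z):
    o,v=ray(d,uv); return o+v*((z-o[2])/v[:,2])[:,None]
def proj(d,P):
    T=np.linalg.inv(d["pose"]); r,_=cv2.Rodrigues(T[:3,:3])
    return cv2.projectPoints(np.array(P,float).reshape(-1,1,3),r,T[:3,3],d["mtx"],np.array(d["D"]))[0].reshape(-1,2)
def crop(d,x0,y0,x1,y1,s,fn):
    cv2.imwrite("pics/"+fn,cv2.resize(d["frame"][y0:y1,x0:x1,::-1],None,fx=s,fy=s,interpolation=cv2.INTER_CUBIC))
E
python3 - <<'E'
from h import *
d=grab("top"); 
crop(d,80,180,205,250,6,"b1.png"); crop(d,240,85,330,210,4.8,"b2.png")
f=d["frame"].astype(int)
# mat
m=(f.max(2)<45).astype(np.uint8); 
n,l,st,c=cv2.connectedComponentsWithStats(m)
for i in range(1,n):
    if st[i,4]>800: print(i,st[i],c[i].round(1))
i=l[210,377]; cn=max(cv2.findContours((l==i).astype(np.uint8),0,1)[0],key=cv2.contourArea)
P=plane(d,cn.reshape(-1,2),.004)[:,:2].astype(np.float32); print("mat",cv2.minAreaRect(P))
print("hub~",plane(d,[(180,199)],.05),"knob~",plane(d,[(151,201)],.0735),"shaft",plane(d,[(280,166)],.123))
E
```

```text
1 [ 333   15   96   52 1767] [387.6  28.5]
3 [ 327   28  101   54 1211] [371.6  73.1]
145 [ 352  185   50   50 2394] [376.5 209.1]
202 [ 365  260   78   80 4280] [403.4 299.4]
209 [  0 295  50  33 845] [ 22.8 312.4]
211 [   0  343  316   77 9094] [168.5 392.2]
mat ((0.4739170968532562, -0.2767374813556671), (0.1407649666070938, 0.14090053737163544), 0.9422163963317871)
hub~ [[0.49112362 0.27600257 0.05      ]] knob~ [[0.48214831 0.35061162 0.0735    ]] shaft [[0.5734552  0.00183692 0.123     ]]
```

View pics/b1.png

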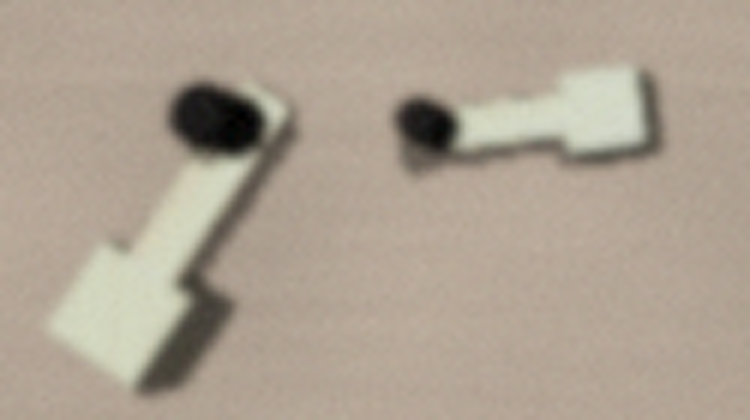

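View pics/b2.png

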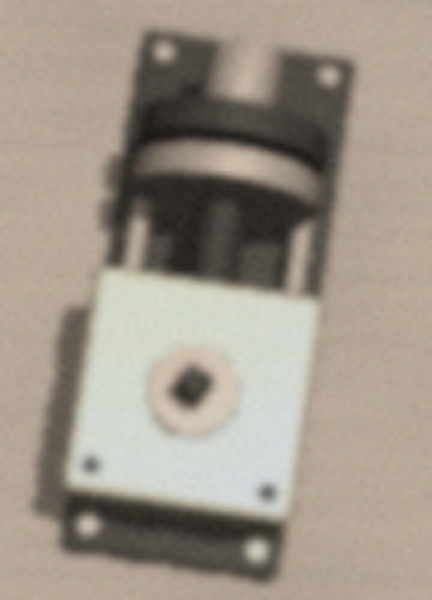

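```bash
python3 - <<'E'
from h import *
s=read_state(); Rm=R.from_rotvec(s["orientation"]).as_matrix(); print("tool axes cols\n",Rm.round(3), s["tool_pos"].round(4))
d=grab("top"); e=grab("scene")
f=d["frame"].astype(int); m=np.zeros(f.shape[:2],np.uint8)
roi=(slice(180,215),slice(140,200))
print(f[199,180],f[215,190],f[199,165])
m[roi]=((f.min(2)>170)[roi])
n,l,st,c=cv2.connectedComponentsWithStats(m); i=l[199,180]; print(st[i],c[i])
ys,xs=np.where(l==i); P=plane(d,np.c_[xs,ys],.05)
print(P.min(0),P.max(0))
c0=np.array(plane(d,[(172.8,192.5),(186.3,190.8),(188,204.7),(174.7,206.3)],.05)); print(c0.round(4),c0.mean(0)); 
print("sides",np.linalg.norm(np.diff(c0,axis=0,append=c0[:1]),axis=1))
# knob
mk=np.zeros_like(m); mk[roi]=((f.max(2)<60)[roi]); ys,xs=np.where(mk); print("knob px",xs.mean(),ys.mean(),len(xs)); k=plane(d,[(xs.mean(),ys.mean())],.0735); print(k)
b=k[0]-c0.mean(0); print(np.hypot(*b[:2]),np.degrees(np.arctan2(b[1],b[0])))
crop(e,320,130,420,230,6,"c1.png"); crop(e,260,210,345,310,6,"c2.png")
print(proj(e,[[.491,.276,.05],[.482,.35,.0735],[.573,.002,.123]]))
E
```

```text
tool axes cols
 [[-0.    -0.941  0.339]
 [-0.001  0.339  0.941]
 [-1.    -0.    -0.001]] [0.2118 0.5878 0.3034]
[211 216 197] [182 166 152] [212 215 192]
[157 191  30  13 249] [174.05220884 198.0562249 ]
[0.479222   0.25905377 0.05      ] [0.5135052  0.34037778 0.05      ]
[[0.5089 0.2967 0.05  ]
 [0.5141 0.2592 0.05  ]
 [0.4756 0.2533 0.05  ]
 [0.4707 0.2901 0.05  ]] [0.49234646 0.27481063 0.05      ]
sides [0.03786274 0.03897611 0.03717638 0.03882141]
knob px 150.87234042553192 200.59574468085106 47
[[0.48324821 0.35100432 0.0735    ]]
0.07673497565531487 96.80941347245026
[[348.57882308 195.63496292]
 [364.56888605 182.6898376 ]
 [295.8737986  230.37992817]]
```

View pics/c1.png

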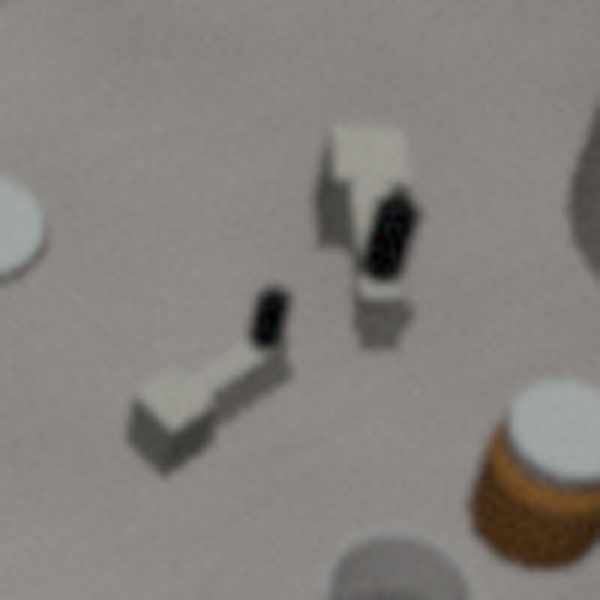

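View pics/c2.png

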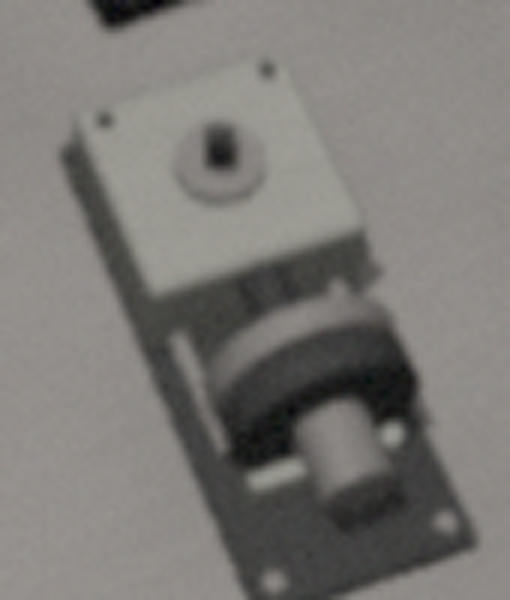

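```bash
python3 -m inch '[[0,-0.02,-0.015,0.08,1],[0,-0.05,-0.04,0.2,1],[0,-0.08,-0.065,0.32,1],[0,-0.11,-0.09,0.44,1],[0,-0.14,-0.115,0.56,1],[0,-0.17,-0.14,0.68,1],[0,-0.2,-0.165,0.8,1],[0,-0.23,-0.185,0.92,1]]'
cat >> h.py <<'E'
def st():
    s=read_state(); M=R.from_rotvec(s["orientation"]).as_matrix()
    print("t %.2f pos %s zaz %.1f yaz %.1f tilt %.3f F %s T %s w %.4f j7 %.2f"%(s["clock"],s["tool_pos"].round(4),np.degrees(np.arctan2(M[1,2],M[0,2])),np.degrees(np.arctan2(M[1,1],M[0,1])),np.hypot(*M[:2,0]),np.round(s["force"],2),np.round(s["ft_torque"],3),s["gripper_width"],s["joints"][6]))
    return s,M
def go(target,zaz=None):
    "shift in tool axes to bring TCP to target; spin to bring z to azimuth (deg)"
    s,M=st(); print("shift xyz",(M.T@(np.array(target)-s["tool_pos"])).round(4))
    if zaz is not None:
        a=np.degrees(np.arctan2(M[1,2],M[0,2])); q=(a-zaz+180)%360-180; print("spin",round(np.radians(q),3))
E
python3 -c "
from h import *
go([.575,.002,.235],8)"
```

```text
clock: 0.97
tool_pos: [0.366, 0.3336, 0.3041]
orientation: [-0.234, 1.558, 0.235]
force: [0.7, 0.6, 0.2]
gripper_width: 0.0853
t 0.97 pos [0.366  0.3336 0.3041] zaz 17.1 yaz 107.1 tilt 0.000 F [0.71 0.63 0.17] T [ 0.048 -0.027  0.019] w 0.0853 j7 -0.46
shift xyz [ 0.069  -0.3784  0.1023]
spin 0.159
```

```bash
python3 -m inch '[[0,-0.03,0.008,0.05,1],[0,-0.065,0.017,0.1,1],[0,-0.103,0.027,0.16,1],[0,-0.141,0.037,0.16,1],[0,-0.179,0.047,0.16,1],[0,-0.217,0.058,0.16,1],[0,-0.255,0.068,0.16,1],[0,-0.29,0.078,0.16,1]]'
python3 -c "
from h import *
go([.575,.002,.235],8)"
```

```text
clock: 1.63
tool_pos: [0.5278, 0.0805, 0.3042]
orientation: [-0.113, 1.567, 0.113]
force: [1.5, 1.0, -0.0]
gripper_width: 0.0855
t 1.63 pos [0.5278 0.0805 0.3042] zaz 8.3 yaz 98.3 tilt 0.001 F [ 1.46  0.96 -0.01] T [0.043 0.001 0.008] w 0.0855 j7 0.06
shift xyz [ 0.0692 -0.0845  0.0354]
spin 0.005
```

```bash
python3 -m inch '[[0.01,-0.025,0.01,0,1],[0.025,-0.05,0.02,0,1],[0.04,-0.07,0.03,0,1],[0.055,-0.082,0.035,0,1],[0.068,-0.0845,0.0354,0,1],[0.069,-0.0845,0.0354,0,1],[0.069,-0.0845,0.0354,0,1],[0.069,-0.0845,0.0354,0,1]]'
python3 -c "
from h import *
st(); d=grab('wrist','d_w.png'); grab('top','d_t.png'); print(proj(d,[[.575,.002,.123]]))
np.save('dw.npy',d,allow_pickle=True)"
```

```text
clock: 2.3
tool_pos: [0.5743, 0.005, 0.2355]
orientation: [-0.114, 1.567, 0.115]
force: [0.2, -0.4, -0.8]
gripper_width: 0.0853
t 2.30 pos [0.5743 0.005  0.2355] zaz 8.3 yaz 98.3 tilt 0.001 F [ 0.2  -0.36 -0.79] T [0.003 0.017 0.009] w 0.0853 j7 0.28
[[280.73665632 243.06304905]]
```

View pics/d_w.png

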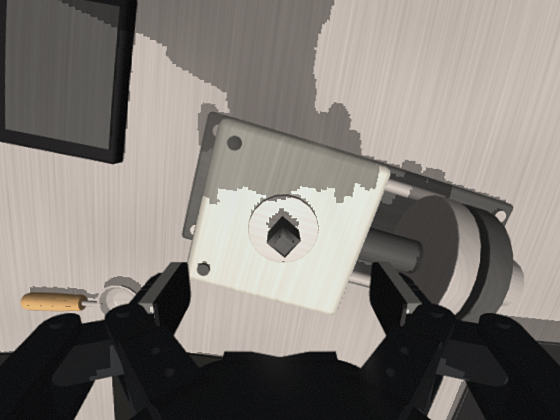

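The wrist view shows the shoulder disc at about (284,228) and the shaft tip at about (284,237), with the square standing roughly corner-on.

```bash
python3 - <<'E'
from h import *
d=np.load('dw.npy',allow_pickle=True).item()
crop(d,240,185,330,270,8,"e1.png")
E
```

```text
(no output)
```

View pics/e1.png

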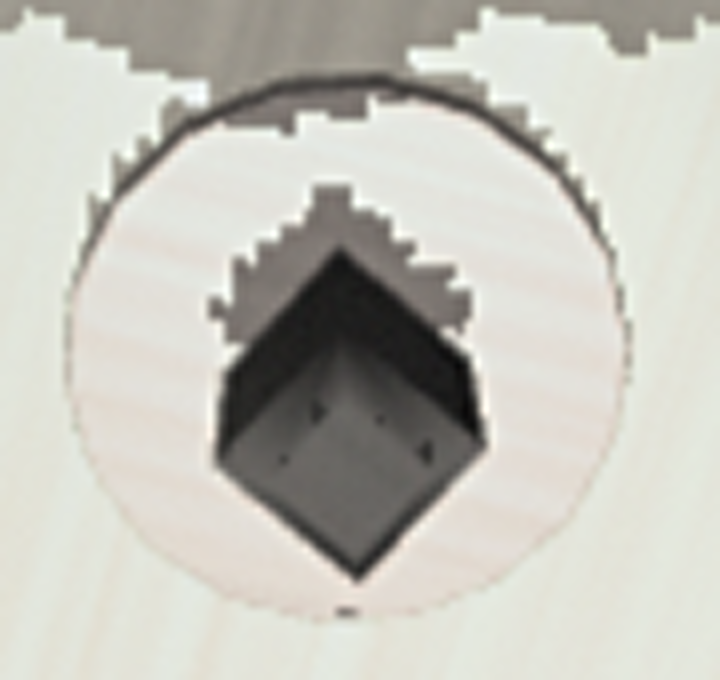

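```bash
python3 - <<'E'
from h import *
d=np.load('dw.npy',allow_pickle=True).item()
px=lambda L:[(240+(x+.5)/8-.5,185+(y+.5)/8-.5) for x,y in L]
A=plane(d,px([(217,460),(358,580),(487,445)]),.118)
B=plane(d,px([(228,365),(340,248),(468,360)]),.095)
C=plane(d,px([(68,360),(345,85),(628,370),(345,617)]),.095)
for P in (A,B):
    print(P.round(4).tolist(),"centre",(P[0]+P[2])/2)
    for a,b in ((0,1),(1,2)):
        v=P[b]-P[a]; print(np.linalg.norm(v),np.degrees(np.arctan2(v[1],v[0]))%90)
print("shoulder",((C[0]+C[2])/2),((C[1]+C[3])/2),np.linalg.norm(C[0]-C[2]),np.linalg.norm(C[1]-C[3]))
# mat & top view of the wrist tip
E
```

```text
[[0.5661, -0.0006, 0.118], [0.5791, -0.0095, 0.118], [0.5878, 0.0039, 0.118]] centre [0.57693958 0.0016392  0.118     ]
0.015769988267630885 55.66565567322533
0.01593336675552936 57.17782330802864
[[0.5662, -0.0004, 0.095], [0.5746, 0.012, 0.095], [0.5877, 0.0032, 0.095]] centre [0.57694057 0.00138112 0.095     ]
0.015032965296923145 55.88838710194123
0.015764086806861265 56.00808089306714
shoulder [0.57700368 0.0011394  0.095     ] [0.57663383 0.00160979 0.095     ] 0.050928998800136585 0.05107026113135437
```

Shaft axis measured at (0.577, 0.0015), with sides at 56.2° mod 90. The 15.8 mm side and 51 mm shoulder match the sizes given. Now to the crank.

```bash
python3 -c "
from h import *
go([.4925,.275,.235],8)"
```

```text
t 2.40 pos [0.5745 0.0051 0.2359] zaz 8.4 yaz 98.4 tilt 0.002 F [-1.09  0.09 -0.34] T [ 0.039 -0.006  0.027] w 0.0853 j7 0.28
shift xyz [ 0.001   0.279  -0.0418]
spin 0.007
```

```bash
python3 -m inch '[[0,0.03,-0.005,0,1],[0,0.07,-0.011,0,1],[0,0.11,-0.017,0,1],[0,0.15,-0.023,0,1],[0,0.19,-0.029,0,1],[0,0.23,-0.035,0,1],[0,0.265,-0.04,0,1],[0,0.279,-0.042,0,1]]'
python3 -m inch '[[0,0,0,0,1],[0,0,0,0,1],[0,0,0,0,1],[0,0,0,0,1],[0,0,0,0,1],[0,0,0,0,1],[0,0,0,0,1],[0,0,0,0,1]]'
python3 -c "
from h import *
st(); d=grab('wrist','f_w.png'); print(proj(d,[[.4925,.275,.05],[.483,.351,.0735]]))
np.save('fw.npy',d,allow_pickle=True)"
```

```text
clock: 3.07
tool_pos: [0.4898, 0.2811, 0.2356]
orientation: [-0.117, 1.567, 0.123]
force: [1.0, 0.6, 0.3]
gripper_width: 0.0855
clock: 3.73
tool_pos: [0.4925, 0.2738, 0.2349]
orientation: [-0.113, 1.568, 0.113]
force: [0.4, -0.1, -0.4]
gripper_width: 0.0856
t 3.73 pos [0.4925 0.2738 0.2349] zaz 8.3 yaz 98.3 tilt 0.000 F [ 0.37 -0.14 -0.37] T [0.043 0.023 0.024] w 0.0856 j7 -0.24
[[280.24049133 207.18159837]
 [282.51564625 113.26748965]]
```

View pics/f_w.png

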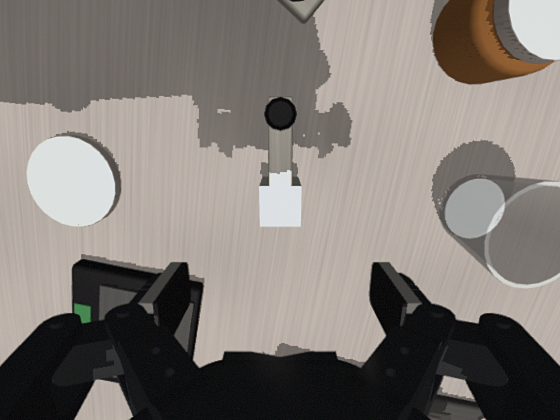

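The hub top spans columns about 260–301 and rows about 185–227, and the knob is at (280,113). I'll get their positions from the contours.

```bash
python3 - <<'E'
from h import *
d=np.load('fw.npy',allow_pickle=True).item()
crop(d,240,90,320,240,4,"f1.png"); crop(d,250,170,312,237,10,"f2.png")
f=d["frame"].astype(int)
for r in (195,205,215,222): print(r,f[r,254:308].min(1).tolist())
for c in (265,270,290,296): print(c,f[178:233,c].min(1).tolist())
E
```

```text
195 [168, 166, 164, 162, 167, 211, 221, 220, 220, 220, 221, 220, 220, 219, 220, 220, 221, 221, 220, 220, 221, 221, 220, 220, 220, 220, 220, 221, 220, 220, 220, 220, 221, 220, 220, 220, 220, 220, 220, 220, 221, 220, 220, 220, 221, 221, 223, 205, 170, 168, 167, 164, 164, 166]
205 [166, 164, 166, 166, 168, 199, 221, 220, 221, 220, 219, 220, 219, 220, 219, 221, 220, 221, 221, 220, 220, 220, 220, 220, 221, 220, 220, 221, 220, 221, 221, 220, 220, 220, 220, 220, 220, 220, 221, 220, 222, 219, 220, 220, 220, 221, 222, 193, 169, 163, 162, 165, 170, 168]
215 [164, 166, 169, 165, 164, 199, 222, 220, 221, 219, 220, 220, 220, 220, 220, 220, 220, 221, 219, 220, 220, 221, 220, 220, 220, 220, 220, 220, 220, 221, 221, 220, 220, 220, 220, 220, 220, 221, 220, 220, 220, 220, 220, 221, 220, 221, 222, 170, 162, 164, 171, 167, 166, 164]
222 [166, 167, 166, 163, 161, 183, 219, 221, 220, 219, 219, 220, 219, 220, 220, 219, 220, 221, 220, 220, 220, 219, 220, 220, 221, 221, 221, 221, 220, 220, 219, 220, 220, 220, 221, 220, 220, 220, 221, 220, 220, 220, 219, 220, 220, 221, 213, 166, 163, 170, 167, 167, 163, 169]

[... 403 characters left out ...]
20, 220, 220, 220, 220, 221, 220, 221, 220, 220, 220, 220, 220, 220, 220, 220, 220, 220, 220, 220, 220, 220, 222, 203, 172, 164, 163, 164, 163, 164]
290 [205, 205, 204, 205, 204, 205, 203, 199, 224, 222, 220, 219, 221, 219, 220, 220, 220, 220, 221, 220, 220, 219, 219, 219, 221, 220, 220, 220, 221, 220, 221, 220, 220, 220, 220, 220, 220, 220, 220, 221, 220, 220, 221, 221, 220, 220, 221, 222, 204, 172, 166, 166, 167, 167, 166]
296 [63, 64, 68, 65, 68, 64, 55, 83, 214, 227, 222, 220, 221, 220, 221, 220, 220, 220, 221, 221, 220, 220, 221, 220, 221, 220, 220, 220, 220, 220, 220, 221, 220, 221, 222, 220, 221, 220, 220, 220, 221, 221, 219, 220, 219, 221, 221, 221, 209, 174, 167, 169, 167, 167, 166]
```

View pics/f2.png

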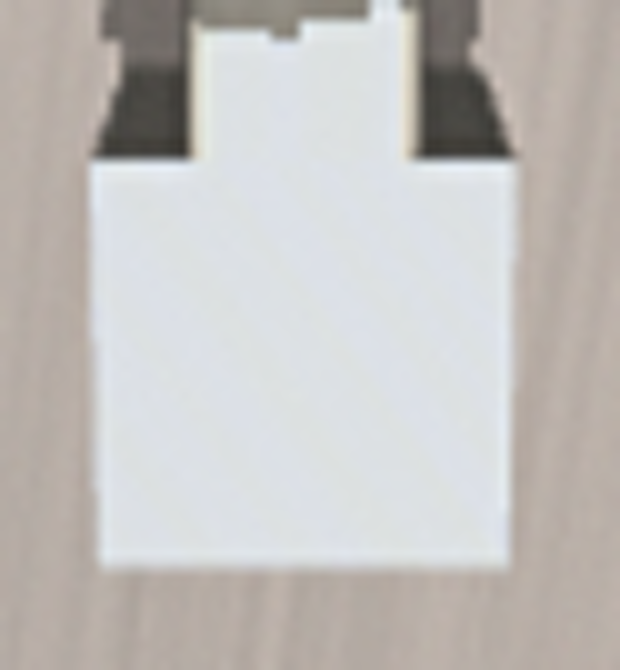

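```bash
python3 - <<'E'
from h import *
d=np.load('fw.npy',allow_pickle=True).item()
px=lambda L:[(250+(x+.5)/10-.5,170+(y+.5)/10-.5) for x,y in L]
P=plane(d,px([(89,160),(518,160),(510,568),(99,568)]),.05)
print(P.round(4).tolist(),P.mean(0)); v=np.diff(P,axis=0,append=P[:1]); print(np.linalg.norm(v,axis=1),np.degrees(np.arctan2(v[:,1],v[:,0]))%90)
f=d["frame"].astype(int); m=(f.max(2)<70).astype(np.uint8); m[:90]=0;m[135:]=0;m[:,:255]=0;m[:,305:]=0
n,l,s,c=cv2.connectedComponentsWithStats(m); i=1+s[1:,4].argmax(); print(s[i],c[i]); k=plane(d,[c[i]],.085)[0]; b=k-P.mean(0); print(k,np.hypot(*b[:2]),np.degrees(np.arctan2(b[1],b[0])))
go(list(P.mean(0)[:2])+[.09])
E
```

```text
[[0.4715, 0.2911, 0.05], [0.5074, 0.2963, 0.05], [0.5127, 0.2603, 0.05], [0.477, 0.2552, 0.05]] [0.49214565 0.2757122  0.05      ]
[0.03624482 0.03634233 0.0360661  0.03633775] [8.25801125 8.28270698 8.24992176 8.56449943]
[264  97  33  34 834] [280.0323741  113.30095923]
[0.48125937 0.3503153  0.085     ] 0.07539319518645317 98.30215308712032
t 3.78 pos [0.4925 0.274  0.2349] zaz 8.3 yaz 98.3 tilt 0.000 F [-0.26 -0.24 -0.37] T [-0.014  0.037 -0.033] w 0.0850 j7 -0.24
shift xyz [ 1.449e-01  1.700e-03 -1.000e-04]
```

```bash
python3 - <<'E'
from h import *
d=np.load('fw.npy',allow_pickle=True).item()
a=np.radians(8.3); z=np.array([np.cos(a),np.sin(a)]); y=np.array([-np.sin(a),np.cos(a)])
for uv,h in (((203,283),.02),((195,350),.02),((120,185),.014),((445,210),0.0),((485,235),.09)):
    p=plane(d,[uv],h)[0][:2]-[.4921,.2757]; print(uv,(p@z).round(3),(p@y).round(3))
E
python3 -m inch '[[0.012,0.0017,0,0,1],[0.035,0.0017,0,0,1],[0.06,0.0017,0,0,1],[0.085,0.0017,0,0,1],[0.105,0.0017,0,0,1],[0.12,0.0017,0,0,1],[0.128,0.0017,0,0,1],[0.13,0.0017,0,0,1]]'
```

```text
(203, 283) -0.08 -0.091
(195, 350) -0.096 -0.176
(120, 185) -0.156 0.012
(445, 210) 0.174 -0.017
(485, 235) 0.157 -0.012
clock: 4.45
tool_pos: [0.4916, 0.2756, 0.1036]
orientation: [-0.115, 1.57, 0.113]
force: [-0.7, -0.4, 0.9]
gripper_width: 0.0852
```

Everything clears the fingers. I'll finish the descent and close on the hub.

```bash
python3 -m inch '[[0.006,0,0,0,1],[0.014,0,0,0,1],[0.02,0,0,0,1],[0.021,0,0,0,1],[0.021,0,0,0,0.4],[0.021,0,0,0,0.3],[0.021,0,0,0,0.2],[0.021,0,0,0,0.2]]' 45
python3 -m inch '[[0,0,0,0,0.2],[0,0,0,0,0.2],[0,0,0,0,0.2],[0,0,0,0,0.2],[0,0,0,0,0.2],[0,0,0,0,0.2],[0,0,0,0,0.2],[0,0,0,0,0.2]]'
python3 -c "
from h import *
go([.577,.0015,.25],-33.8); d=grab('wrist','g_w.png')"
```

```text
clock: 5.12
tool_pos: [0.4923, 0.2761, 0.0843]
orientation: [-0.113, 1.567, 0.114]
force: [-0.3, 0.3, 0.2]
gripper_width: 0.0388
clock: 5.78
tool_pos: [0.4924, 0.2761, 0.0844]
orientation: [-0.113, 1.567, 0.114]
force: [-1.0, 0.8, 6.2]
gripper_width: 0.0352
t 5.78 pos [0.4924 0.2761 0.0844] zaz 8.3 yaz 98.3 tilt 0.001 F [-0.99  0.84  6.19] T [-0.04   0.209 -0.027] w 0.0352 j7 -0.14
shift xyz [-0.1657 -0.2839  0.0441]
spin 0.735
```

View pics/g_w.png

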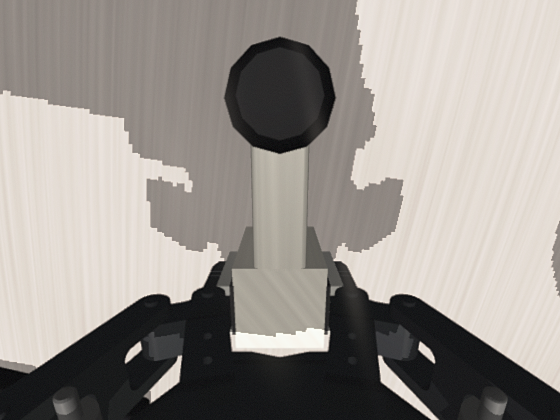

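```bash
python3 -m inch '[[-0.008,0,0,0,0.2],[-0.025,0,0,0,0.2],[-0.05,0,0,0,0.2],[-0.085,0,0,0,0.2],[-0.12,-0.01,0.002,0.06,0.2],[-0.15,-0.03,0.005,0.15,0.2],[-0.17,-0.06,0.01,0.25,0.2],[-0.175,-0.095,0.015,0.35,0.2]]'
python3 -c "
from h import *
go([.577,.0015,.26],-33.8)"
```

```text
clock: 6.5
tool_pos: [0.5216, 0.1851, 0.2627]
orientation: [0.165, 1.561, -0.159]
force: [1.7, 0.0, -3.4]
gripper_width: 0.0353
t 6.50 pos [0.5216 0.1851 0.2627] zaz -11.8 yaz 78.2 tilt 0.005 F [ 1.66  0.04 -3.45] T [-0.047 -0.102 -0.065] w 0.0353 j7 -0.39
shift xyz [ 0.0022 -0.1683  0.0919]
spin 0.383
```

```bash
python3 -m inch '[[0.002,-0.028,0.015,0.08,0.2],[0.002,-0.056,0.031,0.17,0.2],[0.002,-0.084,0.046,0.26,0.2],[0.002,-0.112,0.061,0.33,0.2],[0.002,-0.14,0.077,0.38,0.2],[0.002,-0.16,0.088,0.383,0.2],[0.002,-0.1683,0.0919,0.383,0.2],[0.002,-0.1683,0.0919,0.383,0.2]]'
python3 -c "
from h import *
go([.577,.0015,.26],-33.8)
d=grab('wrist','i_w.png'); np.save('iw.npy',d,allow_pickle=True); grab('top','i_t.png');grab('scene','i_s.png')"
```

```text
clock: 7.17
tool_pos: [0.5761, -0.0026, 0.257]
orientation: [0.463, 1.521, -0.465]
force: [0.4, 0.1, -3.2]
gripper_width: 0.0357
t 7.17 pos [ 0.5761 -0.0026  0.257 ] zaz -33.9 yaz 56.1 tilt 0.001 F [ 0.39  0.1  -3.17] T [ 0.03   0.031 -0.03 ] w 0.0357 j7 -0.35
shift xyz [-0.003   0.0039 -0.0016]
spin -0.003
```

View pics/i_w.png

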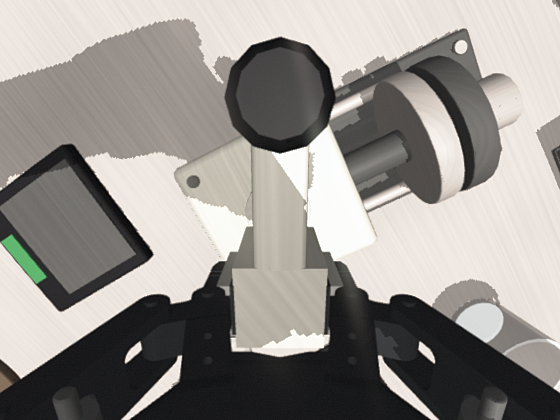

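View pics/i_s.png

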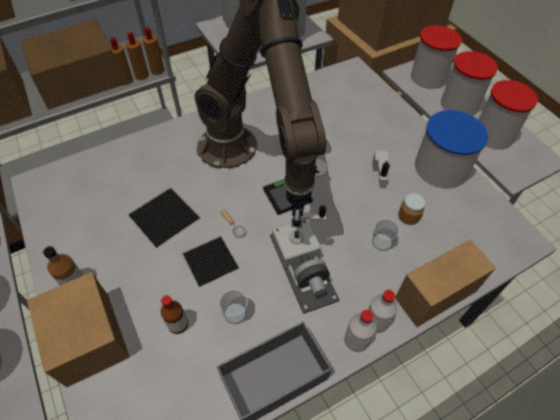

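```bash
python3 - <<'E'
from h import *
d=np.load('iw.npy',allow_pickle=True).item()
crop(d,215,225,345,360,5,"i1.png")
s,M=st(); t=np.array(s["tool_pos"])
for dz in (.0334,.0344,.0354):
    P=plane(d,[(231.5,267.5),(327.5,267.5)],t[2]-dz); Q=(P-t)@M; print(dz,Q.round(4), np.linalg.norm(P[1]-P[0]))
k=plane(d,[(280,94)],t[2]-.0844+.096); print("knob",((k-t)@M).round(4))
E
```

```text
t 7.32 pos [0.5759 0.0021 0.2566] zaz -33.6 yaz 56.4 tilt 0.002 F [-0.22  0.13 -4.57] T [-0.006  0.013 -0.011] w 0.0357 j7 -0.35
0.0334 [[ 0.0334  0.0146 -0.015 ]
 [ 0.0334  0.0143  0.0207]] 0.03567996878267204
0.0344 [[ 0.0344  0.0141 -0.0152]
 [ 0.0344  0.0138  0.0208]] 0.03602563322729377
0.0354 [[ 0.0354  0.0136 -0.0154]
 [ 0.0354  0.0134  0.021 ]] 0.036371297671915506
knob [[-0.0116  0.0709  0.0031]]
```

View pics/i1.png

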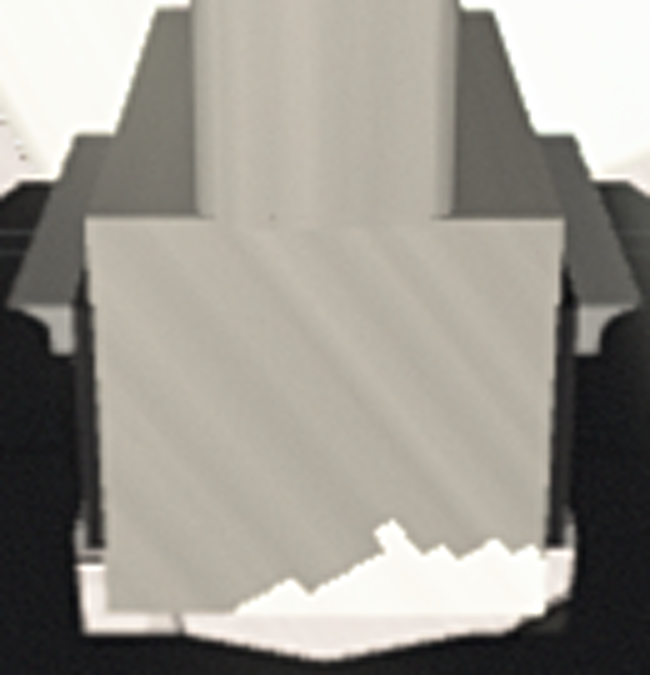

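```bash
python3 -c "
from h import *
go([.577,.0015,.213],-33.8)"
```

```text
t 7.32 pos [0.5759 0.0021 0.2566] zaz -33.6 yaz 56.4 tilt 0.002 F [-0.22  0.13 -4.57] T [-0.006  0.013 -0.011] w 0.0357 j7 -0.35
shift xyz [0.0436 0.0001 0.0013]
spin 0.003
```

```bash
python3 -m inch '[[0.006,0,0,0,0.2],[0.015,0,0.001,0.003,0.2],[0.026,0,0.001,0.003,0.2],[0.035,0,0.001,0.003,0.2],[0.041,0,0.001,0.003,0.2],[0.0435,0,0.001,0.003,0.2],[0.0435,0,0.001,0.003,0.2],[0.0435,0,0.001,0.003,0.2]]'
python3 -c "
from h import *
go([.577,.0015,.205],-33.8)"
```

```text
clock: 7.98
tool_pos: [0.5773, -0.0, 0.2134]
orientation: [0.463, 1.521, -0.463]
force: [-0.4, 0.8, -3.1]
gripper_width: 0.0358
t 7.98 pos [ 0.5773 -0.      0.2134] zaz -33.9 yaz 56.1 tilt 0.000 F [-0.36  0.78 -3.11] T [ 0.003 -0.     0.047] w 0.0358 j7 -0.32
shift xyz [ 0.0084  0.0011 -0.0011]
spin -0.001
```

```bash
python3 -m inch '[[0,0.001,-0.001,0,0.2],[0.001,0.001,-0.001,0,0.2],[0.003,0.001,-0.001,0,0.2],[0.005,0.001,-0.001,0,0.2],[0.007,0.001,-0.001,0,0.2],[0.009,0.001,-0.001,0,0.2],[0.010,0.001,-0.001,0,0.2],[0.010,0.001,-0.001,0,0.2]]'
python3 -c "
from h import *
go([.577,.0015,.198],-33.8)"
```

```text
clock: 8.65
tool_pos: [0.5768, 0.0015, 0.2031]
orientation: [0.463, 1.521, -0.463]
force: [-0.2, 0.9, -3.7]
gripper_width: 0.0355
t 8.65 pos [0.5768 0.0015 0.2031] zaz -33.9 yaz 56.1 tilt 0.000 F [-0.21  0.93 -3.73] T [-0.026 -0.009 -0.029] w 0.0355 j7 -0.31
shift xyz [0.0051 0.0001 0.0001]
spin -0.001
```

No contact force yet, with the underside about 4 mm below the tip. I'll keep going gently.

```bash
python3 -m inch '[[0.001,0,0,0,0.2],[0.002,0,0,0,0.2],[0.003,0,0,0,0.2],[0.004,0,0,0,0.2],[0.005,0,0,0,0.2],[0.006,0,0,0,0.2],[0.007,0,0,0,0.2],[0.007,0,0,0,0.2]]'
python3 -c "
from h import *
go([.577,.0015,.19],-33.8)"
```

```text
clock: 9.32
tool_pos: [0.5768, 0.0015, 0.1962]
orientation: [0.463, 1.521, -0.463]
force: [0.4, 0.1, -2.7]
gripper_width: 0.0356
t 9.32 pos [0.5768 0.0015 0.1962] zaz -33.9 yaz 56.1 tilt 0.000 F [ 0.36  0.14 -2.67] T [-0.03   0.022 -0.056] w 0.0356 j7 -0.31
shift xyz [0.0062 0.0001 0.0001]
spin -0.001
```

```bash
python3 -m inch '[[0.001,0,0,0,0.2],[0.003,0,0,0,0.2],[0.005,0,0,0,0.2],[0.007,0,0,0,0.2],[0.009,0,0,0,0.2],[0.011,0,0,0,0.2],[0.012,0,0,0,0.2],[0.012,0,0,0,0.2]]'
```

```text
clock: 9.98
tool_pos: [0.5768, 0.0015, 0.1841]
orientation: [0.463, 1.521, -0.463]
force: [-1.2, 1.1, -3.1]
gripper_width: 0.0355
```

```bash
python3 -m inch '[[0.001,0,0,0,0.2],[0.002,0,0,0,0.2],[0.003,0,0,0,0.2],[0.0035,0,0,0,0.2],[0.004,0,0,0,0.2],[0.004,0,0,0,0.2],[0.004,0,0,0,0.2],[0.004,0,0,0,0.2]]'
```

```text
clock: 10.65
tool_pos: [0.577, 0.0015, 0.1805]
orientation: [0.463, 1.521, -0.463]
force: [-0.1, 0.8, -3.3]
gripper_width: 0.0355
```

```bash
python3 -m inch '[[0.0003,0,0,0,0.2],[0.0006,0,0,0,0.2],[0.0009,0,0,0,0.2],[0.0012,0,0,0,0.2],[0.0012,0,0,0,0.2],[0.0012,0,0,0,0.2],[0.0012,0,0,0,0.2],[0.0012,0,0,0,0.2]]'
```

```text
clock: 11.32
tool_pos: [0.577, 0.0014, 0.1794]
orientation: [0.463, 1.521, -0.463]
force: [-2.1, -0.5, 2.3]
gripper_width: 0.0358
```

The hub seated at TCP z = 0.1794, exactly where predicted, with about 5 N of contact. Releasing it.

```bash
python3 -m inch '[[0,0,0,0,0.45],[0,0,0,0,0.5],[0,0,0,0,0.6],[0,0,0,0,0.8],[0,0,0,0,1],[0,0,0,0,1],[-0.008,0,0,0,1],[-0.025,0,0,0,1]]'
python3 -m inch '[[-0.03,0,0,0,1],[-0.06,0,0,0,1],[-0.085,0,0,0,1],[-0.09,0,0,0,1],[-0.09,0,0,0,1],[-0.09,0,0,0,1],[-0.09,0,0,0,1],[-0.09,0,0,0,1]]'
python3 -c "
from h import *
st()
d=grab('wrist','j_w.png'); np.save('jw.npy',d,allow_pickle=True)
a=np.radians(56.2); k=np.array([.577,.0015])+.075*np.array([np.cos(a),np.sin(a)])
print(k,proj(d,[list(k)+[.191],[.577,.0015,.145]]))"
```

```text
clock: 11.98
tool_pos: [0.5759, 0.0016, 0.2033]
orientation: [0.462, 1.524, -0.464]
force: [0.2, 0.0, -1.0]
gripper_width: 0.0852
clock: 12.65
tool_pos: [0.5763, 0.0016, 0.293]
orientation: [0.462, 1.523, -0.464]
force: [-0.3, -0.3, -0.5]
gripper_width: 0.0854
t 12.65 pos [0.5763 0.0016 0.293 ] zaz -33.9 yaz 56.1 tilt 0.002 F [-0.31 -0.28 -0.53] T [-0.021 -0.017 -0.006] w 0.0854 j7 -0.38
[0.61872217 0.06382384] [[280.94088929 113.19127368]
 [280.6510957  220.6753621 ]]
```

View pics/j_w.png

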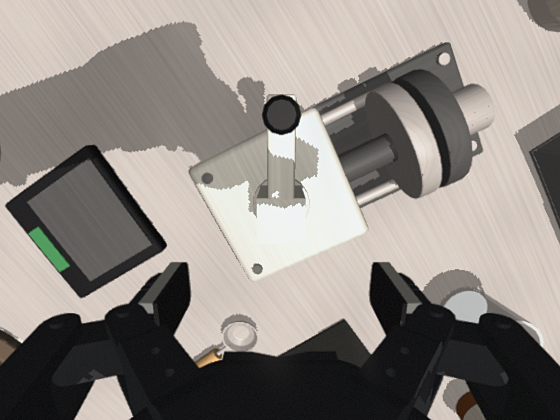

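```bash
python3 -m inch '[[0,0.015,0,0,1],[0,0.04,0,0,1],[0,0.065,0,0,1],[0.005,0.0755,0,0,1],[0.015,0.0755,0,0,1],[0.025,0.0755,0,0,1],[0.03,0.0755,0,0,1],[0.03,0.0755,0,0,1]]'
python3 -c "
from h import *
go([.6187,.0638,.222])"
```

```text
clock: 13.37
tool_pos: [0.6177, 0.0629, 0.2623]
orientation: [0.463, 1.523, -0.466]
force: [-0.6, 0.9, 0.4]
gripper_width: 0.0854
t 13.37 pos [0.6177 0.0629 0.2623] zaz -34.0 yaz 56.0 tilt 0.003 F [-0.57  0.9   0.44] T [-0.016  0.039  0.029] w 0.0854 j7 -0.45
shift xyz [0.0403 0.0014 0.0004]
```

```bash
python3 -m inch '[[0.008,0.001,0,0,1],[0.018,0.001,0,0,1],[0.03,0.001,0,0,1],[0.038,0.001,0,0,1],[0.0395,0.001,0,0,1],[0.0395,0.001,0,0,1],[0.0395,0.001,0,0,1],[0.0395,0.001,0,0,1]]'
python3 -c "
from h import *
go([.6187,.0638,.222])
d=grab('wrist','k_w.png')"
```

```text
clock: 14.03
tool_pos: [0.6199, 0.0649, 0.2252]
orientation: [0.463, 1.52, -0.463]
force: [-0.0, 0.2, 0.1]
gripper_width: 0.0857
t 14.03 pos [0.6199 0.0649 0.2252] zaz -33.9 yaz 56.1 tilt 0.001 F [-0.    0.19  0.11] T [-0.036 -0.03  -0.01 ] w 0.0857 j7 -0.42
shift xyz [ 0.0032 -0.0016 -0.0004]
```

View pics/k_w.png

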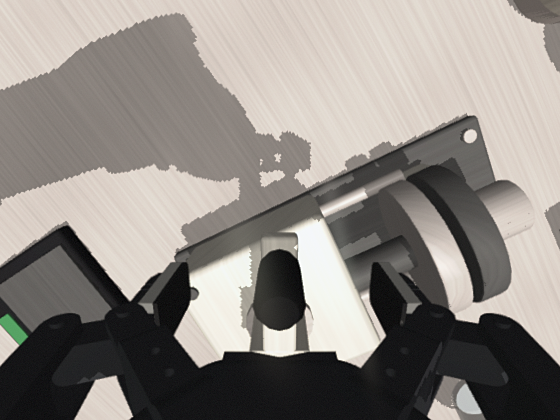

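The knob stands centred between the open pads at about (280,290). Closing on it.

```bash
python3 -m inch '[[0.001,-0.001,-0.0004,0,1],[0.003,-0.0016,-0.0004,0,1],[0.003,-0.0016,-0.0004,0,1],[0.003,-0.0016,-0.0004,0,0.5],[0.003,-0.0016,-0.0004,0,0.3],[0.003,-0.0016,-0.0004,0,0.1],[0.003,-0.0016,-0.0004,0,0.1],[0.003,-0.0016,-0.0004,0,0.1]]' 45
python3 -m inch '[[0,0,0,0,0.1],[0,0,0,0,0.1],[0,0,0,0,0.1],[0,0,0,0,0.1],[0,0,0,0,0.1],[0,0,0,0,0.1],[0,0,0,0,0.1],[0,0,0,0,0.1]]'
python3 -c "
from h import *
st(); st()
d=grab('wrist','l_w.png')"
```

```text
clock: 14.75
tool_pos: [0.6184, 0.0639, 0.2218]
orientation: [0.463, 1.521, -0.463]
force: [-0.1, -0.3, -1.0]
gripper_width: 0.0254
clock: 15.42
tool_pos: [0.6184, 0.0639, 0.2218]
orientation: [0.463, 1.521, -0.463]
force: [0.1, 0.7, 1.4]
gripper_width: 0.0209
t 15.42 pos [0.6184 0.0639 0.2218] zaz -33.9 yaz 56.1 tilt 0.000 F [0.13 0.69 1.4 ] T [ 0.099 -0.031 -0.01 ] w 0.0209 j7 -0.42
t 15.42 pos [0.6184 0.0639 0.2218] zaz -33.9 yaz 56.1 tilt 0.000 F [0.13 0.69 1.4 ] T [ 0.099 -0.031 -0.01 ] w 0.0209 j7 -0.42
```

View pics/l_w.png

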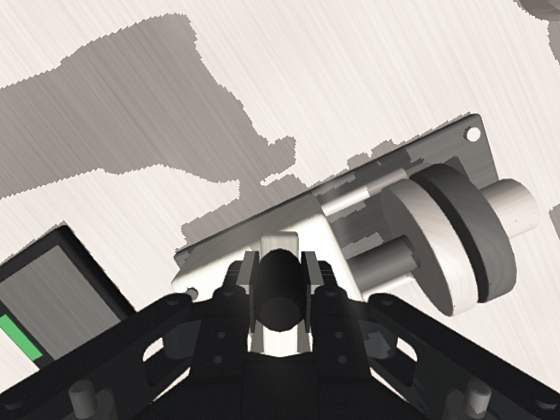

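```bash
cat > arc.py <<'E'
import sys, numpy as np
t0,d,n=map(float,sys.argv[1:4]); R=.075
for i in range(1,9):
    t=t0+d*min(i/n,1); print([0,round(R*(np.cos(t)-np.cos(t0)),4),round(R*(np.sin(t)-np.sin(t0)),4),0,.1])
E
python3 arc.py 0 .56 8; python3 arc.py .56 .56 8;python3 arc.py 1.12 .56 8
```

```text
[0, np.float64(-0.0002), np.float64(0.0052), 0, 0.1]
[0, np.float64(-0.0007), np.float64(0.0105), 0, 0.1]
[0, np.float64(-0.0016), np.float64(0.0156), 0, 0.1]
[0, np.float64(-0.0029), np.float64(0.0207), 0, 0.1]
[0, np.float64(-0.0045), np.float64(0.0257), 0, 0.1]
[0, np.float64(-0.0065), np.float64(0.0306), 0, 0.1]
[0, np.float64(-0.0088), np.float64(0.0353), 0, 0.1]
[0, np.float64(-0.0115), np.float64(0.0398), 0, 0.1]
[0, np.float64(-0.0029), np.float64(0.0043), 0, 0.1]
[0, np.float64(-0.0062), np.float64(0.0085), 0, 0.1]
[0, np.float64(-0.0097), np.float64(0.0124), 0, 0.1]
[0, np.float64(-0.0135), np.float64(0.016), 0, 0.1]
[0, np.float64(-0.0175), np.float64(0.0194), 0, 0.1]
[0, np.float64(-0.0218), np.float64(0.0224), 0, 0.1]
[0, np.float64(-0.0262), np.float64(0.0252), 0, 0.1]
[0, np.float64(-0.0309), np.float64(0.0277), 0, 0.1]
[0, np.float64(-0.0048), np.float64(0.0021), 0, 0.1]
[0, np.float64(-0.0097), np.float64(0.0039), 0, 0.1]
[0, np.float64(-0.0148), np.float64(0.0053), 0, 0.1]
[0, np.float64(-0.0199), np.float64(0.0064), 0, 0.1]
[0, np.float64(-0.0251), np.float64(0.0071), 0, 0.1]
[0, np.float64(-0.0304), np.float64(0.0075), 0, 0.1]
[0, np.float64(-0.0356), np.float64(0.0074), 0, 0.1]
[0, np.float64(-0.0409), np.float64(0.007), 0, 0.1]
```

```bash
cat >> h.py <<'E'
def crank(c=(.577,.0015)):
    s,M=st(); v=np.array(s["tool_pos"][:2])-c; a=np.degrees(np.arctan2(v[1],v[0])); r=np.hypot(*v); u=v/r
    F=np.array(s["force"][:2]); t=np.array([u[1],-u[0]])
    print("theta %.3f r %.4f  Ftang(resist) %.2f Frad(out) %.2f"%(np.radians((56.2-a)%360),r,-F@t,F@u))
E
python3 -m inch '[[0,-0.0002,0.0052,0,0.1],[0,-0.0007,0.0105,0,0.1],[0,-0.0016,0.0156,0,0.1],[0,-0.0029,0.0207,0,0.1],[0,-0.0045,0.0257,0,0.1],[0,-0.0065,0.0306,0,0.1],[0,-0.0088,0.0353,0,0.1],[0,-0.0115,0.0398,0,0.1]]'
python3 -c "
from h import *
crank()"
```

```text
clock: 16.13
tool_pos: [0.6456, 0.0319, 0.2218]
orientation: [0.463, 1.52, -0.462]
force: [0.6, 4.0, 4.0]
gripper_width: 0.0207
t 16.13 pos [0.6456 0.0319 0.2218] zaz -33.9 yaz 56.1 tilt 0.001 F [0.58 4.04 4.01] T [ 1.105 -0.037  0.071] w 0.0207 j7 -0.37
theta 0.563 r 0.0750  Ftang(resist) 3.46 Frad(out) 2.17
```

```bash
python3 -m inch '[[0,-0.0029,0.0043,0,0.1],[0,-0.0062,0.0085,0,0.1],[0,-0.0097,0.0124,0,0.1],[0,-0.0135,0.016,0,0.1],[0,-0.0175,0.0194,0,0.1],[0,-0.0218,0.0224,0,0.1],[0,-0.0262,0.0252,0,0.1],[0,-0.0309,0.0277,0,0.1]]'
python3 -c "
from h import *
crank()"
```

```text
clock: 16.8
tool_pos: [0.6512, -0.0097, 0.2219]
orientation: [0.463, 1.519, -0.463]
force: [4.6, 3.8, 3.5]
gripper_width: 0.021
t 16.80 pos [ 0.6512 -0.0097  0.2219] zaz -33.9 yaz 56.1 tilt 0.001 F [4.65 3.83 3.54] T [ 0.78  -0.714  0.027] w 0.0210 j7 -0.30
theta 1.131 r 0.0751  Ftang(resist) 4.48 Frad(out) 4.02
```

```bash
python3 -m inch '[[0,-0.0048,0.0021,0,0.1],[0,-0.0097,0.0039,0,0.1],[0,-0.0148,0.0053,0,0.1],[0,-0.0199,0.0064,0,0.1],[0,-0.0251,0.0071,0,0.1],[0,-0.0304,0.0075,0,0.1],[0,-0.0356,0.0074,0,0.1],[0,-0.0409,0.007,0,0.1]]'
python3 -c "
from h import *
crank(); grab('wrist','m_w.png')"; for t in 1.68 1.83 1.98 2.13 2.28 2.43; do echo $t; python3 arc.py $t .15 6 | sed 's/np.float64(\([^)]*\))/\1/g'; done
```

```text
clock: 17.47
tool_pos: [0.6338, -0.0477, 0.2219]
orientation: [0.463, 1.52, -0.464]
force: [4.4, 2.0, 2.3]
gripper_width: 0.0208
t 17.47 pos [ 0.6338 -0.0477  0.2219] zaz -33.9 yaz 56.1 tilt 0.001 F [4.41 2.04 2.32] T [ 0.37  -0.946 -0.004] w 0.0208 j7 -0.24
theta 1.695 r 0.0752  Ftang(resist) 4.44 Frad(out) 1.99
1.68
[0, -0.0019, -0.0002, 0, 0.1]
[0, -0.0037, -0.0005, 0, 0.1]
[0, -0.0056, -0.0008, 0, 0.1]
[0, -0.0074, -0.0012, 0, 0.1]
[0, -0.0092, -0.0016, 0, 0.1]
[0, -0.011, -0.0021, 0, 0.1]
[0, -0.011, -0.0021, 0, 0.1]
[0, -0.011, -0.0021, 0, 0.1]
1.83
[0, -0.0018, -0.0005, 0, 0.1]
[0, -0.0036, -0.0011, 0, 0.1]
[0, -0.0054, -0.0016, 0, 0.1]
[0, -0.0071, -0.0023, 0, 0.1]
[0, -0.0089, -0.003, 0, 0.1]
[0, -0.0106, -0.0037, 0, 0.1]
[0, -0.0106, -0.0037, 0, 0.1]
[0, -0.0106, -0.0037, 0, 0.1]
1.98
[0, -0.0017, -0.0008, 0, 0.1]
[0, -0.0034, -0.0016, 0, 0.1]
[0, -0.0051, -0.0024, 0, 0.1]
[0, -0.0067, -0.0033, 0, 0.1]
[0, -0.0083, -0.0043, 0, 0.1]
[0, -0.0099, -0.0052, 0, 0.1]
[0, -0.0099, -0.0052, 0, 0.1]
[0, -0.0099, -0.0052, 0, 0.1]
2.13
[0, -0.0016, -0.001, 0, 0.1]
[0, -0.0031, -0.0021, 0, 0.1]
[0, -0.0047, -0.0032, 0, 0.1]
[0, -0.0061, -0.0043, 0, 0.1]
[0, -0.0076, -0.0055, 0, 0.1]
[0, -0.0091, -0.0067, 0, 0.1]
[0, -0.0091, -0.0067, 0, 0.1]
[0, -0.0091, -0.0067, 0, 0.1]
2.28
[0, -0.0014, -0.0012, 0, 0.1]
[0, -0.0028, -0.0025, 0, 0.1]
[0, -0.0041, -0.0038, 0, 0.1]
[0, -0.0054, -0.0052, 0, 0.1]
[0, -0.0067, -0.0065, 0, 0.1]
[0, -0.008, -0.0079, 0, 0.1]
[0, -0.008, -0.0079, 0, 0.1]
[0, -0.008, -0.0079, 0, 0.1]
2.43
[0, -0.0012, -0.0014, 0, 0.1]
[0, -0.0024, -0.0029, 0, 0.1]
[0, -0.0035, -0.0044, 0, 0.1]
[0, -0.0046, -0.0059, 0, 0.1]
[0, -0.0057, -0.0075, 0, 0.1]
[0, -0.0067, -0.009, 0, 0.1]
[0, -0.0067, -0.009, 0, 0.1]
[0, -0.0067, -0.009, 0, 0.1]
```

View pics/m_w.png

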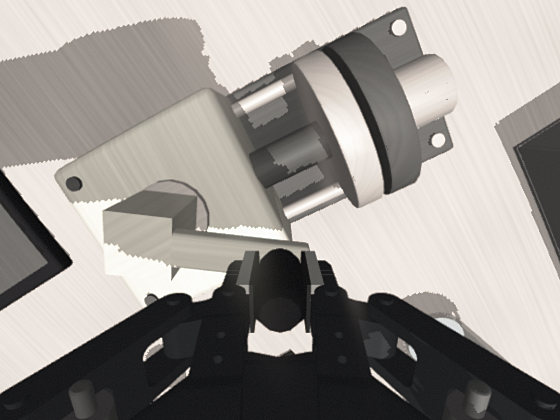

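Contact should show as a rise of about 4 N per 0.15 rad step above the 3.5–4.5 N baseline. Stepping by 0.15 rad now.

```bash
python3 -m inch '[[0,-0.0019,-0.0002,0,0.1],[0,-0.0037,-0.0005,0,0.1],[0,-0.0056,-0.0008,0,0.1],[0,-0.0074,-0.0012,0,0.1],[0,-0.0092,-0.0016,0,0.1],[0,-0.011,-0.0021,0,0.1],[0,-0.011,-0.0021,0,0.1],[0,-0.011,-0.0021,0,0.1]]' >/dev/null
python3 -c "
from h import *
crank()"
```

```text
t 18.18 pos [ 0.6261 -0.0553  0.2219] zaz -33.9 yaz 56.1 tilt 0.001 F [ 4.9  -0.98  4.92] T [-0.271 -1.034  0.062] w 0.0210 j7 -0.23
theta 1.839 r 0.0751  Ftang(resist) 3.07 Frad(out) 3.94
```

```bash
python3 -m inch '[[0,-0.0018,-0.0005,0,0.1],[0,-0.0036,-0.0011,0,0.1],[0,-0.0054,-0.0016,0,0.1],[0,-0.0071,-0.0023,0,0.1],[0,-0.0089,-0.003,0,0.1],[0,-0.0106,-0.0037,0,0.1],[0,-0.0106,-0.0037,0,0.1],[0,-0.0106,-0.0037,0,0.1]]' >/dev/null
python3 -c "
from h import *
crank()"
```

```text
t 18.85 pos [ 0.6171 -0.062   0.2219] zaz -33.9 yaz 56.1 tilt 0.001 F [ 3.95 -2.05  2.92] T [-0.424 -0.977 -0.081] w 0.0206 j7 -0.22
theta 1.989 r 0.0751  Ftang(resist) 2.25 Frad(out) 3.85
```

```bash
python3 -m inch '[[0,-0.0017,-0.0008,0,0.1],[0,-0.0034,-0.0016,0,0.1],[0,-0.0051,-0.0024,0,0.1],[0,-0.0067,-0.0033,0,0.1],[0,-0.0083,-0.0043,0,0.1],[0,-0.0099,-0.0052,0,0.1],[0,-0.0099,-0.0052,0,0.1],[0,-0.0099,-0.0052,0,0.1]]' >/dev/null
python3 -c "
from h import *
crank()"
```

```text
t 19.52 pos [ 0.6072 -0.0673  0.2218] zaz -33.9 yaz 56.1 tilt 0.001 F [ 4.14 -3.5   4.28] T [-0.552 -0.954  0.022] w 0.0208 j7 -0.21
theta 2.138 r 0.0751  Ftang(resist) 2.39 Frad(out) 4.86
```

```bash
for t in 2.58 2.73 2.88 3.03 3.18 3.33 3.48 3.63 3.78; do echo $t; python3 arc.py $t .15 6 | sed 's/np.float64(\([^)]*\))/\1/g' | head -6 |tr '\n' ','; done
```

```text
2.58
[0, -0.001, -0.0016, 0, 0.1],[0, -0.0019, -0.0032, 0, 0.1],[0, -0.0028, -0.0049, 0, 0.1],[0, -0.0037, -0.0065, 0, 0.1],[0, -0.0045, -0.0082, 0, 0.1],[0, -0.0053, -0.0099, 0, 0.1],2.73
[0, -0.0007, -0.0017, 0, 0.1],[0, -0.0014, -0.0035, 0, 0.1],[0, -0.0021, -0.0052, 0, 0.1],[0, -0.0027, -0.007, 0, 0.1],[0, -0.0032, -0.0088, 0, 0.1],[0, -0.0037, -0.0106, 0, 0.1],2.88
[0, -0.0005, -0.0018, 0, 0.1],[0, -0.0009, -0.0036, 0, 0.1],[0, -0.0012, -0.0055, 0, 0.1],[0, -0.0016, -0.0073, 0, 0.1],[0, -0.0019, -0.0092, 0, 0.1],[0, -0.0021, -0.011, 0, 0.1],3.03
[0, -0.0002, -0.0019, 0, 0.1],[0, -0.0003, -0.0037, 0, 0.1],[0, -0.0004, -0.0056, 0, 0.1],[0, -0.0005, -0.0075, 0, 0.1],[0, -0.0005, -0.0094, 0, 0.1],[0, -0.0004, -0.0112, 0, 0.1],3.18
[0, 0.0001, -0.0019, 0, 0.1],[0, 0.0002, -0.0037, 0, 0.1],[0, 0.0004, -0.0056, 0, 0.1],[0, 0.0007, -0.0075, 0, 0.1],[0, 0.0009, -0.0093, 0, 0.1],[0, 0.0013, -0.0112, 0, 0.1],3.33
[0, 0.0004, -0.0018, 0, 0.1],[0, 0.0008, -0.0037, 0, 0.1],[0, 0.0013, -0.0055, 0, 0.1],[0, 0.0018, -0.0073, 0, 0.1],[0, 0.0023, -0.0091, 0, 0.1],[0, 0.0029, -0.0109, 0, 0.1],3.48
[0, 0.0006, -0.0018, 0, 0.1],[0, 0.0013, -0.0035, 0, 0.1],[0, 0.0021, -0.0052, 0, 0.1],[0, 0.0028, -0.0069, 0, 0.1],[0, 0.0037, -0.0086, 0, 0.1],[0, 0.0045, -0.0103, 0, 0.1],3.63
[0, 0.0009, -0.0016, 0, 0.1],[0, 0.0018, -0.0033, 0, 0.1],[0, 0.0028, -0.0049, 0, 0.1],[0, 0.0038, -0.0064, 0, 0.1],[0, 0.0049, -0.008, 0, 0.1],[0, 0.006, -0.0095, 0, 0.1],3.78
[0, 0.0011, -0.0015, 0, 0.1],[0, 0.0023, -0.003, 0, 0.1],[0, 0.0035, -0.0044, 0, 0.1],[0, 0.0048, -0.0058, 0, 0.1],[0, 0.006, -0.0072, 0, 0.1],[0, 0.0074, -0.0085, 0, 0.1],
```

```bash
python3 -m inch '[[0,-0.0017,-0.0009,0,0.1],[0,-0.0032,-0.0018,0,0.1],[0,-0.005,-0.0028,0,0.1],[0,-0.0064,-0.0039,0,0.1],[0,-0.0079,-0.0051,0,0.1],[0,-0.0094,-0.0063,0,0.1],[0,-0.0094,-0.0063,0,0.1],[0,-0.0094,-0.0063,0,0.1]]' >/dev/null
python3 -c "
from h import *
crank()"
```

```text
t 20.18 pos [ 0.5965 -0.0712  0.2217] zaz -33.9 yaz 56.1 tilt 0.000 F [ 4.04 -2.61  4.6 ] T [-0.435 -0.831  0.048] w 0.0204 j7 -0.20
theta 2.289 r 0.0753  Ftang(resist) 3.22 Frad(out) 3.57
```

```bash
python3 -m inch '[[0,-0.0014,-0.0012,0,0.1],[0,-0.0028,-0.0025,0,0.1],[0,-0.0041,-0.0038,0,0.1],[0,-0.0054,-0.0052,0,0.1],[0,-0.0067,-0.0065,0,0.1],[0,-0.008,-0.0079,0,0.1],[0,-0.008,-0.0079,0,0.1],[0,-0.008,-0.0079,0,0.1]]' >/dev/null
python3 -c "
from h import *
crank()"
```

```text
t 20.85 pos [ 0.5854 -0.0734  0.2217] zaz -33.9 yaz 56.1 tilt 0.000 F [ 2.66 -1.31  5.75] T [-0.413 -0.76   0.003] w 0.0210 j7 -0.20
theta 2.440 r 0.0754  Ftang(resist) 2.50 Frad(out) 1.59
```

```bash
python3 -m inch '[[0,-0.0012,-0.0014,0,0.1],[0,-0.0024,-0.0029,0,0.1],[0,-0.0035,-0.0044,0,0.1],[0,-0.0046,-0.0059,0,0.1],[0,-0.0057,-0.0075,0,0.1],[0,-0.0067,-0.009,0,0.1],[0,-0.0067,-0.009,0,0.1],[0,-0.0067,-0.009,0,0.1]]' >/dev/null
python3 -c "
from h import *
crank()"
```

```text
t 21.52 pos [ 0.5741 -0.0738  0.2217] zaz -33.9 yaz 56.1 tilt 0.001 F [ 2.86 -1.74  3.15] T [-0.304 -0.656 -0.036] w 0.0208 j7 -0.20
theta 2.590 r 0.0754  Ftang(resist) 2.93 Frad(out) 1.63
```

```bash
python3 -m inch '[[0,-0.001,-0.0016,0,0.1],[0,-0.0019,-0.0032,0,0.1],[0,-0.0028,-0.0049,0,0.1],[0,-0.0037,-0.0065,0,0.1],[0,-0.0045,-0.0082,0,0.1],[0,-0.0053,-0.0099,0,0.1],[0,-0.0053,-0.0099,0,0.1],[0,-0.0053,-0.0099,0,0.1]]' >/dev/null
python3 -c "
from h import *
crank()"
```

```text
t 22.18 pos [ 0.5629 -0.0726  0.2216] zaz -33.9 yaz 56.1 tilt 0.001 F [ 3.14 -1.18  2.71] T [-0.092 -0.662 -0.025] w 0.0214 j7 -0.20
theta 2.740 r 0.0755  Ftang(resist) 3.30 Frad(out) 0.57
```

```bash
python3 -m inch '[[0,-0.0007,-0.0017,0,0.1],[0,-0.0014,-0.0035,0,0.1],[0,-0.0021,-0.0052,0,0.1],[0,-0.0027,-0.007,0,0.1],[0,-0.0032,-0.0088,0,0.1],[0,-0.0037,-0.0106,0,0.1],[0,-0.0037,-0.0106,0,0.1],[0,-0.0037,-0.0106,0,0.1]]' >/dev/null
python3 -c "
from h import *
crank()"
```

```text
t 22.85 pos [ 0.5521 -0.0697  0.2216] zaz -33.9 yaz 56.1 tilt 0.001 F [2.91 0.62 1.93] T [ 0.082 -0.74  -0.02 ] w 0.0209 j7 -0.21
theta 2.888 r 0.0754  Ftang(resist) 2.54 Frad(out) -1.55
```

```bash
python3 -m inch '[[0,-0.0005,-0.0018,0,0.1],[0,-0.0009,-0.0036,0,0.1],[0,-0.0012,-0.0055,0,0.1],[0,-0.0016,-0.0073,0,0.1],[0,-0.0019,-0.0092,0,0.1],[0,-0.0021,-0.011,0,0.1],[0,-0.0021,-0.011,0,0.1],[0,-0.0021,-0.011,0,0.1]]' >/dev/null
python3 -c "
from h import *
crank(); grab('wrist','n_w.png')"
```

```text
t 23.52 pos [ 0.5418 -0.0653  0.2216] zaz -33.9 yaz 56.1 tilt 0.001 F [ 3.68  0.96 -0.37] T [ 0.355 -0.955  0.003] w 0.0212 j7 -0.22
theta 3.036 r 0.0755  Ftang(resist) 2.81 Frad(out) -2.56
```

View pics/n_w.png

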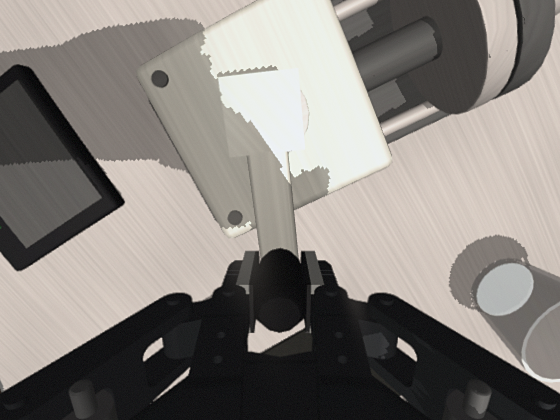

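```bash
python3 -m inch '[[0,0,-0.0019,0,0.1],[0,0,-0.0037,0,0.1],[0,0,-0.0056,0,0.1],[0,0,-0.0075,0,0.1],[0,0,-0.0094,0,0.1],[0,0.0001,-0.0112,0,0.1],[0,0.0001,-0.0112,0,0.1],[0,0.0001,-0.0112,0,0.1]]' >/dev/null
python3 -c "
from h import *
crank()"
```

```text
t 24.23 pos [ 0.5325 -0.0593  0.2217] zaz -33.9 yaz 56.1 tilt 0.000 F [ 2.61 -0.32  1.32] T [-0.117 -0.78   0.003] w 0.0210 j7 -0.23
theta 3.183 r 0.0753  Ftang(resist) 2.29 Frad(out) -1.28
```

```bash
python3 -m inch '[[0,0.0001,-0.0019,0,0.1],[0,0.0002,-0.0037,0,0.1],[0,0.0004,-0.0056,0,0.1],[0,0.0007,-0.0075,0,0.1],[0,0.0009,-0.0093,0,0.1],[0,0.0013,-0.0112,0,0.1],[0,0.0013,-0.0112,0,0.1],[0,0.0013,-0.0112,0,0.1]]' >/dev/null
python3 -c "
from h import *
crank()"
```

```text
t 24.90 pos [ 0.5239 -0.0519  0.2217] zaz -33.9 yaz 56.1 tilt 0.001 F [ 1.75 -1.29  1.33] T [-0.372 -0.593 -0.04 ] w 0.0209 j7 -0.25
theta 3.334 r 0.0753  Ftang(resist) 2.15 Frad(out) -0.32
```

```bash
python3 -m inch '[[0,0.0004,-0.0018,0,0.1],[0,0.0008,-0.0037,0,0.1],[0,0.0013,-0.0055,0,0.1],[0,0.0018,-0.0073,0,0.1],[0,0.0023,-0.0091,0,0.1],[0,0.0029,-0.0109,0,0.1],[0,0.0029,-0.0109,0,0.1],[0,0.0029,-0.0109,0,0.1]]' >/dev/null
python3 -c "
from h import *
crank()"
```

```text
t 25.57 pos [ 0.5166 -0.0433  0.2217] zaz -33.9 yaz 56.1 tilt 0.000 F [ 0.7  -2.37  2.31] T [-0.498 -0.472  0.024] w 0.0211 j7 -0.27
theta 3.485 r 0.0752  Ftang(resist) 2.32 Frad(out) 0.85
```

```bash
for t in 3.93 4.08 4.23 4.38 4.53 4.68 4.83 ; do echo $t; python3 arc.py $t .15 6 | sed 's/np.float64(\([^)]*\))/\1/g' | head -6 |tr '\n' ','; done
```

```text
3.93
[0, 0.0013, -0.0013, 0, 0.1],[0, 0.0027, -0.0026, 0, 0.1],[0, 0.0041, -0.0038, 0, 0.1],[0, 0.0056, -0.005, 0, 0.1],[0, 0.007, -0.0062, 0, 0.1],[0, 0.0085, -0.0073, 0, 0.1],4.08
[0, 0.0015, -0.0011, 0, 0.1],[0, 0.0031, -0.0021, 0, 0.1],[0, 0.0047, -0.0032, 0, 0.1],[0, 0.0063, -0.0041, 0, 0.1],[0, 0.0079, -0.0051, 0, 0.1],[0, 0.0095, -0.0059, 0, 0.1],4.23
[0, 0.0017, -0.0008, 0, 0.1],[0, 0.0034, -0.0017, 0, 0.1],[0, 0.0051, -0.0024, 0, 0.1],[0, 0.0068, -0.0031, 0, 0.1],[0, 0.0086, -0.0038, 0, 0.1],[0, 0.0103, -0.0045, 0, 0.1],4.38
[0, 0.0018, -0.0006, 0, 0.1],[0, 0.0036, -0.0011, 0, 0.1],[0, 0.0054, -0.0016, 0, 0.1],[0, 0.0072, -0.0021, 0, 0.1],[0, 0.009, -0.0025, 0, 0.1],[0, 0.0109, -0.0029, 0, 0.1],4.53
[0, 0.0018, -0.0003, 0, 0.1],[0, 0.0037, -0.0006, 0, 0.1],[0, 0.0056, -0.0008, 0, 0.1],[0, 0.0074, -0.001, 0, 0.1],[0, 0.0093, -0.0011, 0, 0.1],[0, 0.0112, -0.0012, 0, 0.1],4.68
[0, 0.0019, -0.0, 0, 0.1],[0, 0.0037, -0.0, 0, 0.1],[0, 0.0056, 0.0, 0, 0.1],[0, 0.0075, 0.0001, 0, 0.1],[0, 0.0094, 0.0003, 0, 0.1],[0, 0.0112, 0.0005, 0, 0.1],4.83
[0, 0.0019, 0.0002, 0, 0.1],[0, 0.0037, 0.0005, 0, 0.1],[0, 0.0056, 0.0009, 0, 0.1],[0, 0.0074, 0.0013, 0, 0.1],[0, 0.0092, 0.0017, 0, 0.1],[0, 0.011, 0.0022, 0, 0.1],
```

```bash
python3 -m inch '[[0,0.0006,-0.0018,0,0.1],[0,0.0013,-0.0035,0,0.1],[0,0.0021,-0.0052,0,0.1],[0,0.0028,-0.0069,0,0.1],[0,0.0037,-0.0086,0,0.1],[0,0.0045,-0.0103,0,0.1],[0,0.0045,-0.0103,0,0.1],[0,0.0045,-0.0103,0,0.1]]' >/dev/null
python3 -c "
from h import *
crank()"
```

```text
t 26.23 pos [ 0.5106 -0.0337  0.2217] zaz -33.9 yaz 56.1 tilt 0.000 F [ 2.76 -2.32  1.33] T [-0.482 -0.468 -0.027] w 0.0208 j7 -0.29
theta 3.635 r 0.0752  Ftang(resist) 3.34 Frad(out) -1.35
```

```bash
python3 -m inch '[[0,0.0009,-0.0016,0,0.1],[0,0.0018,-0.0033,0,0.1],[0,0.0028,-0.0049,0,0.1],[0,0.0038,-0.0064,0,0.1],[0,0.0049,-0.008,0,0.1],[0,0.006,-0.0095,0,0.1],[0,0.006,-0.0095,0,0.1],[0,0.006,-0.0095,0,0.1]]' >/dev/null
python3 -c "
from h import *
crank()"
```

```text
t 26.90 pos [ 0.5061 -0.0234  0.2217] zaz -33.8 yaz 56.2 tilt 0.000 F [ 1.1  -2.24  2.11] T [-0.561 -0.514 -0.01 ] w 0.0212 j7 -0.32
theta 3.784 r 0.0751  Ftang(resist) 2.48 Frad(out) -0.30
```

```bash
python3 -m inch '[[0,0.0011,-0.0015,0,0.1],[0,0.0023,-0.003,0,0.1],[0,0.0035,-0.0044,0,0.1],[0,0.0048,-0.0058,0,0.1],[0,0.006,-0.0072,0,0.1],[0,0.0074,-0.0085,0,0.1],[0,0.0074,-0.0085,0,0.1],[0,0.0074,-0.0085,0,0.1]]' >/dev/null
python3 -c "
from h import *
crank()"
```

```text
t 27.57 pos [ 0.5032 -0.0126  0.2217] zaz -33.8 yaz 56.2 tilt 0.000 F [ 1.94 -2.84  1.75] T [-0.555 -0.508  0.017] w 0.0209 j7 -0.34
theta 3.934 r 0.0751  Ftang(resist) 3.15 Frad(out) -1.37
```

```bash
python3 -m inch '[[0,0.0013,-0.0013,0,0.1],[0,0.0027,-0.0026,0,0.1],[0,0.0041,-0.0038,0,0.1],[0,0.0056,-0.005,0,0.1],[0,0.007,-0.0062,0,0.1],[0,0.0085,-0.0073,0,0.1],[0,0.0085,-0.0073,0,0.1],[0,0.0085,-0.0073,0,0.1]]' >/dev/null
python3 -c "
from h import *
crank()"
```

```text
t 28.23 pos [ 0.502  -0.0014  0.2217] zaz -33.8 yaz 56.2 tilt 0.000 F [ 1.79 -2.25  1.47] T [-0.66  -0.53   0.018] w 0.0207 j7 -0.36
theta 4.084 r 0.0751  Ftang(resist) 2.32 Frad(out) -1.70
```

```bash
python3 -m inch '[[0,0.0015,-0.0011,0,0.1],[0,0.0031,-0.0021,0,0.1],[0,0.0047,-0.0032,0,0.1],[0,0.0063,-0.0041,0,0.1],[0,0.0079,-0.0051,0,0.1],[0,0.0095,-0.0059,0,0.1],[0,0.0095,-0.0059,0,0.1],[0,0.0095,-0.0059,0,0.1]]' >/dev/null
python3 -c "
from h import *
crank()"
```

```text
t 28.90 pos [0.5024 0.0097 0.2217] zaz -33.8 yaz 56.2 tilt 0.000 F [ 1.86 -2.77  1.19] T [-0.739 -0.512  0.007] w 0.0206 j7 -0.39
theta 4.232 r 0.0751  Ftang(resist) 2.55 Frad(out) -2.15
```

```bash
python3 -m inch '[[0,0.0017,-0.0008,0,0.1],[0,0.0034,-0.0017,0,0.1],[0,0.0051,-0.0024,0,0.1],[0,0.0068,-0.0031,0,0.1],[0,0.0086,-0.0038,0,0.1],[0,0.0103,-0.0045,0,0.1],[0,0.0103,-0.0045,0,0.1],[0,0.0103,-0.0045,0,0.1]]' >/dev/null
python3 -c "
from h import *
crank(); grab('wrist','o_w.png')"
```

```text
t 29.57 pos [0.5044 0.0208 0.2217] zaz -33.8 yaz 56.2 tilt 0.000 F [ 1.26 -3.29  0.91] T [-0.812 -0.436  0.041] w 0.0209 j7 -0.41
theta 4.383 r 0.0751  Ftang(resist) 2.85 Frad(out) -2.06
```

```bash
python3 -m inch '[[0,0.0018,-0.0006,0,0.1],[0,0.0036,-0.0011,0,0.1],[0,0.0054,-0.0016,0,0.1],[0,0.0072,-0.0021,0,0.1],[0,0.009,-0.0025,0,0.1],[0,0.0109,-0.0029,0,0.1],[0,0.0109,-0.0029,0,0.1],[0,0.0109,-0.0029,0,0.1]]' >/dev/null
python3 -c "
from h import *
crank()"
```

```text
t 30.28 pos [0.5081 0.0314 0.2217] zaz -33.9 yaz 56.1 tilt 0.000 F [ 1.27 -3.68  1.39] T [-0.922 -0.288 -0.026] w 0.0208 j7 -0.43
theta 4.532 r 0.0751  Ftang(resist) 2.87 Frad(out) -2.63
```

View pics/o_w.png

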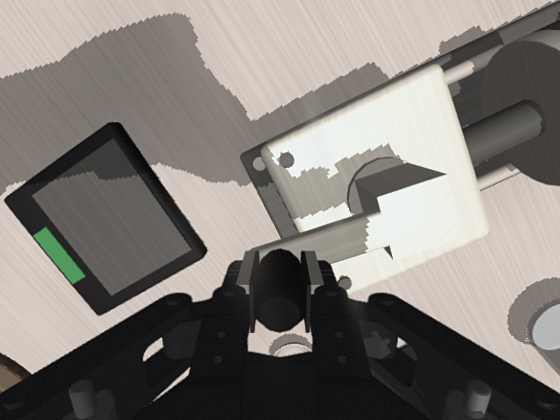

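```bash
python3 -m inch '[[0,0.0018,-0.0001,0,0.1],[0,0.0037,-0.0003,0,0.1],[0,0.0056,-0.0005,0,0.1],[0,0.0074,-0.0007,0,0.1],[0,0.0093,-0.0008,0,0.1],[0,0.0112,-0.0008,0,0.1],[0,0.0112,-0.0008,0,0.1],[0,0.0112,-0.0008,0,0.1]]' >/dev/null
python3 -c "
from h import *
crank()"
```

```text
t 30.95 pos [0.5128 0.0405 0.2216] zaz -33.9 yaz 56.1 tilt 0.002 F [-3.87 -6.95  5.92] T [-1.53   0.626 -0.021] w 0.0209 j7 -0.44
theta 4.668 r 0.0751  Ftang(resist) 7.95 Frad(out) -0.30
```

The resistance jumped from about 2.9 to 8 N (0.6 Nm, below the 0.9 Nm limit), so the plates have met. I'll stop winding, ease the spring back, and release.

```bash
python3 -m inch '[[0,-0.002,0.0001,0,0.1],[0,-0.004,0.0002,0,0.1],[0,-0.006,0.0004,0,0.1],[0,-0.008,0.0006,0,0.1],[0,-0.009,0.0009,0,0.1],[0,-0.009,0.0009,0,0.1],[0,-0.009,0.0009,0,0.1],[0,-0.009,0.0009,0,0.1]]' >/dev/null
python3 -c "
from h import *
crank()"
```

```text
t 31.62 pos [0.5091 0.0332 0.2217] zaz -33.9 yaz 56.1 tilt 0.001 F [-1.79 -2.44  3.01] T [-0.592  0.4    0.03 ] w 0.0209 j7 -0.43
theta 4.559 r 0.0749  Ftang(resist) 2.97 Frad(out) 0.59
```

```bash
python3 -m inch '[[0,0,0,0,0.35],[0,0,0,0,0.5],[0,0,0,0,0.8],[0,0,0,0,1],[0,0,0,0,1],[-0.01,0,0,0,1],[-0.03,0,0,0,1],[-0.06,0,0,0,1]]'
python3 -c "
from h import *
go([.577,.0015,.295]); d=grab('wrist','p_w.png')"
```

```text
clock: 32.28
tool_pos: [0.5082, 0.033, 0.2813]
orientation: [0.462, 1.524, -0.465]
force: [0.3, 0.2, 1.0]
gripper_width: 0.0852
t 32.28 pos [0.5082 0.033  0.2813] zaz -33.9 yaz 56.1 tilt 0.004 F [0.29 0.24 0.98] T [-0.013  0.006  0.062] w 0.0852 j7 -0.50
shift xyz [-0.0139  0.0122  0.0746]
```

View pics/p_w.png

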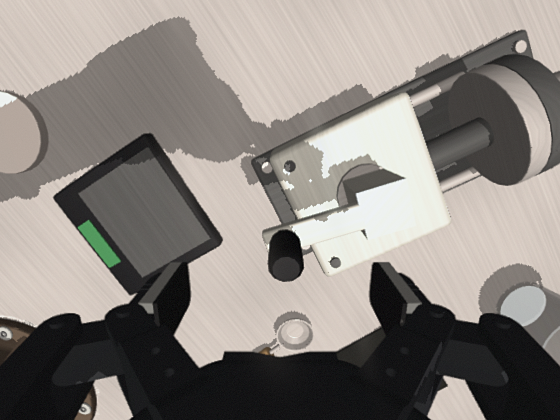

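```bash
python3 -m inch '[[-0.008,0.002,0.01,0.1,1],[-0.014,0.005,0.025,0.22,1],[-0.014,0.008,0.045,0.34,1],[-0.014,0.01,0.062,0.46,1],[-0.014,0.012,0.072,0.58,1],[-0.014,0.0122,0.0746,0.7,1],[-0.014,0.0122,0.0746,0.82,1],[-0.014,0.0122,0.0746,0.94,1]]'
python3 -m inch '[[0,0,0,0.12,1],[0,0,0,0.24,1],[0,0,0,0.36,1],[0,0,0,0.44,1],[0,0,0,0.47,1],[0,0,0,0.47,1],[0,0,0,0.47,1],[0,0,0,0.47,1]]'
python3 -c "
from h import *
st(); d=grab('wrist','q_w.png'); np.save('qw.npy',d,allow_pickle=True)"
```

```text
clock: 33.0
tool_pos: [0.5784, 0.0013, 0.2963]
orientation: [1.185, 1.224, -1.184]
force: [-0.1, 0.7, -0.7]
gripper_width: 0.0857
clock: 33.67
tool_pos: [0.5781, 0.0016, 0.2959]
orientation: [1.517, 0.975, -1.517]
force: [-0.4, 1.0, 0.1]
gripper_width: 0.0853
t 33.67 pos [0.5781 0.0016 0.2959] zaz -114.5 yaz -24.5 tilt 0.000 F [-0.43  0.97  0.09] T [-0.017  0.035  0.001] w 0.0853 j7 -1.57
```

View pics/q_w.png

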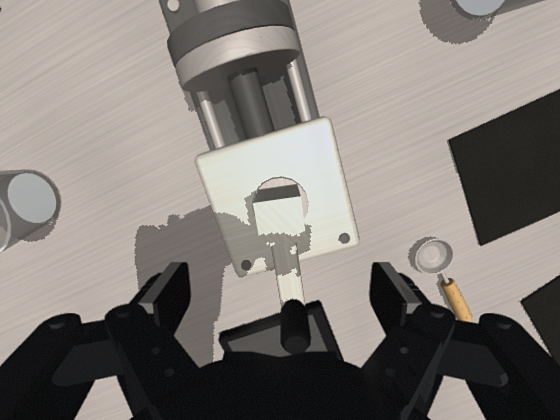

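The plates at about (232,50) look closed up, and the crank is seated with its hub at about (279,215). Next I'll measure its orientation.

```bash
python3 - <<'E'
from h import *
d=np.load('qw.npy',allow_pickle=True).item()
crop(d,240,175,325,265,7,"q1.png"); crop(d,150,0,320,130,4,"q2.png")
E
```

```text
(no output)
```

View pics/q1.png

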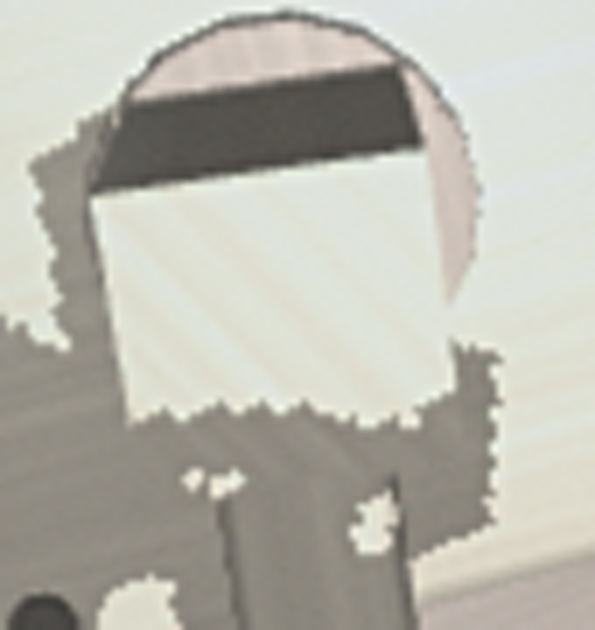

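View pics/q2.png

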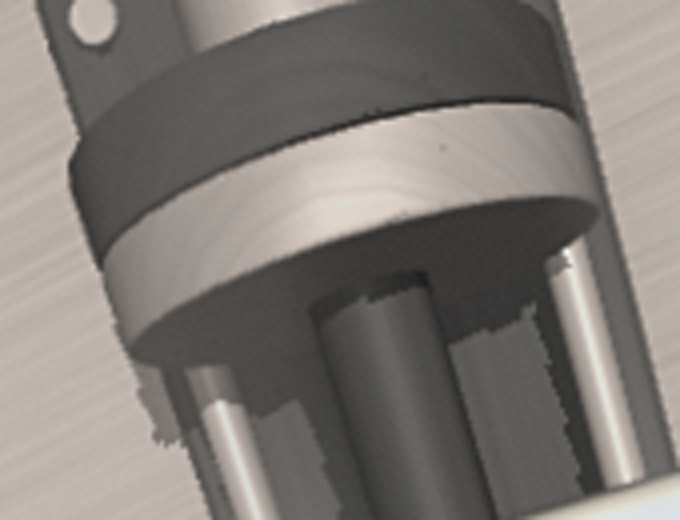

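```bash
python3 - <<'E'
from h import *
d=np.load('qw.npy',allow_pickle=True).item()
px=lambda L:[(240+(x+.5)/7-.5,175+(y+.5)/7-.5) for x,y in L]
P=plane(d,px([(93,195),(422,148),(130,425),(455,385)]),.145)
a=lambda v:np.degrees(np.arctan2(v[1],v[0]))
print(P.round(4), np.linalg.norm(P[1]-P[0]),a(P[1]-P[0])%90,a(P[2]-P[0])%90,a(P[3]-P[1])%90)
u=(P[1]-P[0])/np.linalg.norm(P[1]-P[0]); n=np.array([-u[1],u[0]]); m=(P[0]+P[1])/2
for sg in (1,-1): print("hub centre",m[:2]+sg*.018*n)
b=plane(d,px([(125,100),(400,66)]),.095); print("underside check",b.round(4),np.linalg.norm(b[1]-b[0]),a(b[1]-b[0])%90)
E
```

```text
[[ 0.5993  0.0128  0.145 ]
 [ 0.5894 -0.021   0.145 ]
 [ 0.5742  0.0205  0.145 ]
 [ 0.5637 -0.0137  0.145 ]] 0.03518827495098983 73.81400451773077 73.01002065009072 74.25208024423586
hub centre [ 0.61163481 -0.00910489]
hub centre [0.57706178 0.00093034]
underside check [[ 0.5994  0.0128  0.095 ]
 [ 0.5888 -0.0211  0.095 ]] 0.03556946116118715 72.62663771988707
```

```bash
python3 -c "
from h import *
go([.5771,.0012,.1796],-106.5)"
python3 -m inch '[[0.01,0,0,-0.05,1],[0.03,0,0,-0.1,1],[0.055,0,0,-0.14,1],[0.075,0,0,-0.14,1],[0.09,0,0,-0.14,1],[0.096,0,0,-0.14,1],[0.096,0,0,-0.14,1],[0.096,0,0,-0.14,1]]'
python3 -c "
from h import *
go([.5771,.0012,.1796],-106.5); grab('wrist','r_w.png')"
```

```text
t 33.72 pos [0.5781 0.0015 0.2959] zaz -114.6 yaz -24.6 tilt 0.000 F [-0.55  0.   -0.17] T [-0.065  0.076 -0.01 ] w 0.0855 j7 -1.57
shift xyz [ 0.1163 -0.0008  0.0007]
spin -0.141
clock: 34.38
tool_pos: [0.5784, 0.0013, 0.2003]
orientation: [1.42, 1.057, -1.419]
force: [0.1, -0.2, 0.5]
gripper_width: 0.0855
t 34.38 pos [0.5784 0.0013 0.2003] zaz -106.6 yaz -16.6 tilt 0.000 F [ 0.11 -0.21  0.46] T [ 0.014 -0.004 -0.009] w 0.0855 j7 -1.37
shift xyz [ 0.0207 -0.0012  0.0004]
spin -0.002
```

View pics/r_w.png

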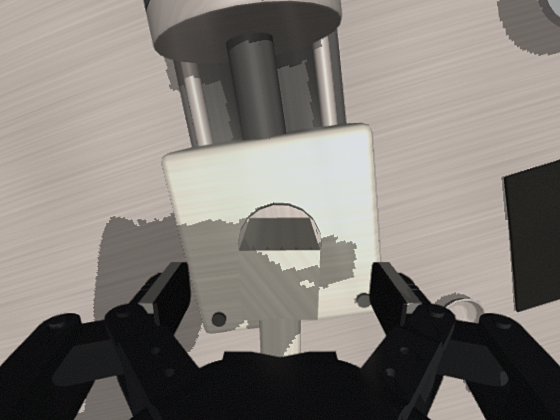

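The hub now sits square and centred between the pads. I'll finish the descent and grip it.

```bash
python3 -m inch '[[0.006,-0.001,0.0003,0,1],[0.014,-0.001,0.0003,0,1],[0.019,-0.001,0.0003,0,1],[0.02,-0.001,0.0003,0,1],[0.02,-0.001,0.0003,0,0.6],[0.02,-0.001,0.0003,0,0.4],[0.02,-0.001,0.0003,0,0.2],[0.02,-0.001,0.0003,0,0.2]]' 50
python3 -m inch '[[0,0,0,0,0.2],[0,0,0,0,0.2],[0,0,0,0,0.2],[0,0,0,0,0.2],[0,0,0,0,0.2],[0,0,0,0,0.2],[-0.001,0,0,0,0.2],[-0.002,0,0,0,0.2]]'
python3 -c "
from h import *
st()"
```

```text
clock: 35.1
tool_pos: [0.5772, 0.0015, 0.1799]
orientation: [1.42, 1.057, -1.419]
force: [-0.2, 0.0, 0.5]
gripper_width: 0.0386
clock: 35.77
tool_pos: [0.5771, 0.0017, 0.1813]
orientation: [1.419, 1.057, -1.42]
force: [2.6, -0.3, -6.7]
gripper_width: 0.0353
t 35.77 pos [0.5771 0.0017 0.1813] zaz -106.6 yaz -16.6 tilt 0.000 F [ 2.63 -0.25 -6.66] T [-0.008 -0.653  0.022] w 0.0353 j7 -1.35
```

```bash
python3 -m inch '[[-0.001,0,0,0,0.2],[-0.002,0,0,0,0.2],[-0.004,0,0,0,0.2],[-0.006,0,0,0,0.2],[-0.008,0,0,0,0.2],[-0.010,0,0,0,0.2],[-0.012,0,0,0,0.2],[-0.014,0,0,0,0.2]]'
```

```text
clock: 36.43
tool_pos: [0.5769, 0.0016, 0.1959]
orientation: [1.42, 1.058, -1.42]
force: [2.1, 0.8, -5.9]
gripper_width: 0.0357
```

```bash
python3 -m inch '[[-0.003,0,0,0,0.2],[-0.008,0,0,0,0.2],[-0.015,0,0,0,0.2],[-0.025,0,0,0,0.2],[-0.04,0,0,0,0.2],[-0.055,0,0,0,0.2],[-0.065,0,0,0,0.2],[-0.07,0,0,0,0.2]]'
python3 -c "
from h import *
go([.474,-.277,.26]); grab('wrist','s_w.png')"
```

```text
clock: 37.1
tool_pos: [0.5774, 0.0012, 0.2677]
orientation: [1.421, 1.057, -1.418]
force: [0.9, 0.8, -2.7]
gripper_width: 0.0357
t 37.10 pos [0.5774 0.0012 0.2677] zaz -106.6 yaz -16.6 tilt 0.002 F [ 0.93  0.82 -2.67] T [ 0.002 -0.044 -0.041] w 0.0357 j7 -1.44
shift xyz [ 0.0074 -0.0194  0.2962]
```

View pics/s_w.png

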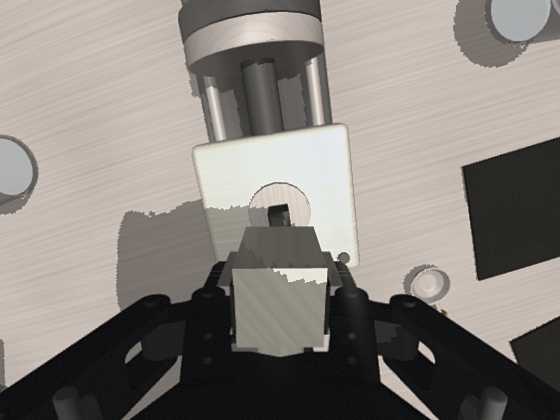

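```bash
python3 -m inch '[[0,-0.001,0.02,0,0.2],[0,-0.003,0.05,0,0.2],[0,-0.006,0.085,0,0.2],[0,-0.008,0.12,0,0.2],[0,-0.01,0.155,0,0.2],[0,-0.012,0.19,0,0.2],[0,-0.014,0.22,0,0.2],[0,-0.016,0.24,0,0.2]]'
python3 -c "
from h import *
go([.474,-.277,.15]); d=grab('wrist','t_w.png'); np.save('tw.npy',d,allow_pickle=True)"
```

```text
clock: 37.82
tool_pos: [0.491, -0.227, 0.2657]
orientation: [1.421, 1.055, -1.423]
force: [1.0, -0.7, -2.4]
gripper_width: 0.0356
t 37.82 pos [ 0.491  -0.227   0.2657] zaz -106.8 yaz -16.8 tilt 0.001 F [ 1.01 -0.74 -2.42] T [-0.021 -0.049  0.004] w 0.0356 j7 -1.04
shift xyz [ 0.1157 -0.0017  0.0527]
```

View pics/t_w.png

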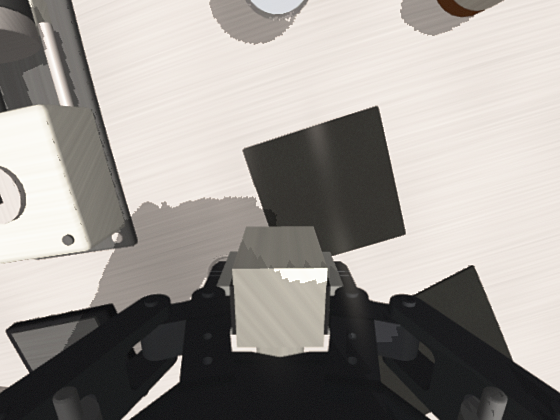

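```bash
python3 - <<'E'
from h import *
d=np.load('tw.npy',allow_pickle=True).item()
P=plane(d,[(243,150),(378,107),(405,235)],.004); print(P.round(4),np.linalg.norm(P[1]-P[0]),np.linalg.norm(P[2]-P[1]),"centre",(P[0]+P[2])/2)
E
```

```text
[[ 0.5444 -0.2036  0.004 ]
 [ 0.5461 -0.3515  0.004 ]
 [ 0.3985 -0.3525  0.004 ]] 0.1478822636747511 0.14757397709398545 centre [ 0.47148186 -0.27807015  0.004     ]
```

```bash
python3 -m inch '[[0.005,-0.001,0.02,0,0.2],[0.02,-0.002,0.04,0,0.2],[0.045,-0.0034,0.054,0,0.2],[0.075,-0.0034,0.0565,0,0.2],[0.105,-0.0034,0.0565,0,0.2],[0.13,-0.0034,0.0565,0,0.2],[0.145,-0.0034,0.0565,0,0.2],[0.147,-0.0034,0.0565,0,0.2]]'
python3 -c "
from h import *
go([.473,-.2775,.0892])"
```

```text
clock: 38.53
tool_pos: [0.4721, -0.2756, 0.1156]
orientation: [1.419, 1.063, -1.423]
force: [-0.4, 0.4, -3.6]
gripper_width: 0.0355
t 38.53 pos [ 0.4721 -0.2756  0.1156] zaz -106.6 yaz -16.6 tilt 0.005 F [-0.41  0.4  -3.57] T [ 0.018  0.021 -0.016] w 0.0355 j7 -0.76
shift xyz [0.0264 0.0015 0.0016]
```

```bash
python3 -m inch '[[0.004,0.001,0.001,0,0.2],[0.009,0.001,0.001,0,0.2],[0.014,0.001,0.001,0,0.2],[0.019,0.001,0.001,0,0.2],[0.023,0.001,0.001,0,0.2],[0.025,0.001,0.001,0,0.2],[0.025,0.001,0.001,0,0.2],[0.025,0.001,0.001,0,0.2]]'
```

```text
clock: 39.2
tool_pos: [0.4743, -0.2783, 0.0938]
orientation: [1.42, 1.058, -1.42]
force: [-0.2, 0.1, -3.3]
gripper_width: 0.0355
```

```bash
python3 -m inch '[[0.001,0,0,0,0.2],[0.002,0,0,0,0.2],[0.003,0,0,0,0.2],[0.0035,0,0,0,0.2],[0.004,0,0,0,0.2],[0.004,0,0,0,0.2],[0.004,0,0,0,0.2],[0.004,0,0,0,0.2]]'
```

```text
clock: 39.87
tool_pos: [0.4743, -0.2783, 0.0897]
orientation: [1.42, 1.058, -1.42]
force: [0.2, 0.3, -3.9]
gripper_width: 0.0351
```

```bash
python3 -m inch '[[0.0003,0,0,0,0.2],[0.0006,0,0,0,0.2],[0.0009,0,0,0,0.2],[0.001,0,0,0,0.2],[0.001,0,0,0,0.2],[0.001,0,0,0,0.2],[0.001,0,0,0,0.2],[0.001,0,0,0,0.2]]'
```

```text
clock: 40.53
tool_pos: [0.4743, -0.2782, 0.089]
orientation: [1.42, 1.058, -1.419]
force: [-1.3, 1.7, 5.2]
gripper_width: 0.0353
```

The hub touches the mat. Releasing and backing straight up.

```bash
python3 -m inch '[[0,0,0,0,0.45],[0,0,0,0,0.55],[0,0,0,0,0.7],[0,0,0,0,0.9],[0,0,0,0,1],[0,0,0,0,1],[-0.005,0,0,0,1],[-0.015,0,0,0,1]]'
python3 -m inch '[[-0.02,0,0,0,1],[-0.045,0,0,0,1],[-0.075,0,0,0,1],[-0.11,0,0,0,1],[-0.14,0,0,0,1],[-0.16,0,0,0,1],[-0.17,0,0,0,1],[-0.17,0,0,0,1]]'
python3 -c "
from h import *
st(); d=grab('wrist','u_w.png'); np.save('uw.npy',d,allow_pickle=True); grab('scene','u_s.png'); grab('top','u_t.png')"
```

```text
clock: 41.2
tool_pos: [0.4737, -0.278, 0.1034]
orientation: [1.419, 1.059, -1.421]
force: [-0.1, -0.6, 0.7]
gripper_width: 0.0853
clock: 41.87
tool_pos: [0.4749, -0.2789, 0.2761]
orientation: [1.421, 1.054, -1.417]
force: [0.0, -1.0, -0.1]
gripper_width: 0.085
t 41.87 pos [ 0.4749 -0.2789  0.2761] zaz -106.6 yaz -16.6 tilt 0.004 F [ 0.04 -0.97 -0.1 ] T [-0.074 -0.009  0.03 ] w 0.0850 j7 -0.94
```

View pics/u_w.png

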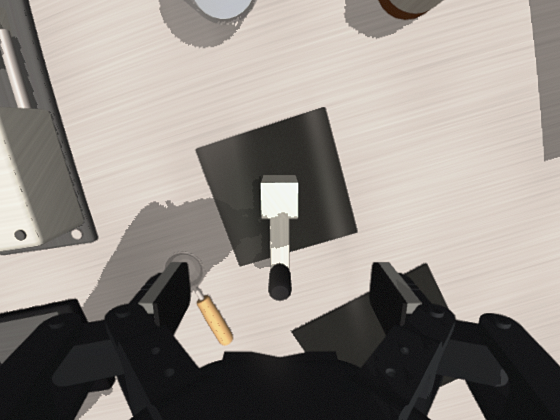

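View pics/u_s.png

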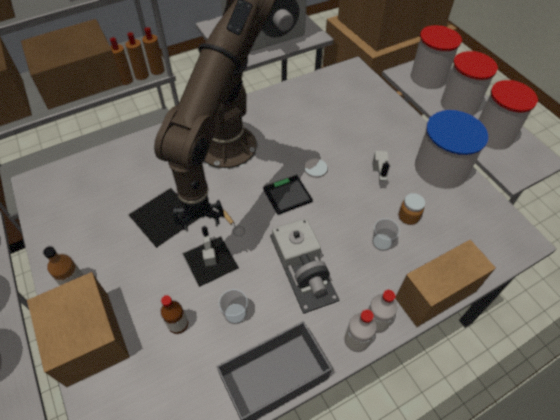

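View pics/u_t.png

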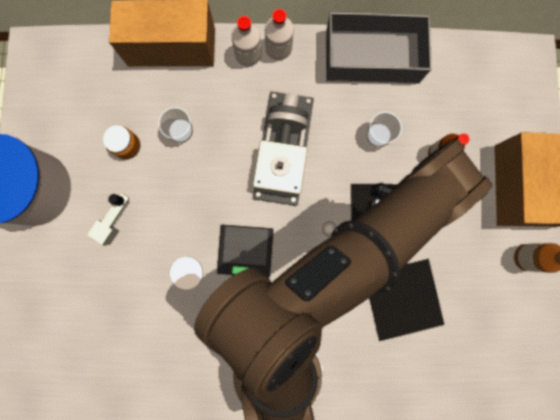

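The crank stands upright with its hub well inside the mat, at about (279,200) in the wrist view. The spoon, jars and bottle are where they were, and the gripper is clear. Handing in.

```bash
python3 - <<'E'
from rig import order
print(order.finish_job())
E
```

```text
the job is handed in; nothing more can be done
None
```

The mill is wound closed and the small crank now stands upright on the smaller mat. I handed the job in at about 42 s of the 72 s allowed, and no verdict came back.

- **Fitting:** The crank slid down the shaft with no resistance. It touched the shoulder at the height I had predicted, with about 5 N of contact.
- **Winding:** I turned it clockwise by the knob about 267°, against a steady 2–4.5 N. Resistance then jumped to about 8 N (0.6 Nm, below the 0.9 Nm overwinding limit), so I stopped. I eased the spring back before letting go.
- **Plates:** The wrist picture afterwards shows no visible gap between them. I had no direct reading of the gap or of the coupling twist, so this rests on the felt stop and that picture.
- **Setting down:** I lifted the crank off and set it down with its hub within about 3 mm of the mat's centre. The last pictures show it standing upright, with the hub well inside the mat's edges and the gripper clear. The knob end of the arm overhangs the edge of the mat.
- **Other items:** I saw nothing else moved or knocked. In the last top view the robot's arm hid part of the spoon and sauce bottle, but the scene view shows both in place.

No checks failed or disagreed. The highest force reading between moves was about 10 N.

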